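Hang the glued pad carriers in the indexed dryer and lock it at the heater

ROBOT

A 6-joint arm with a two-finger parallel gripper is mounted at the origin on a cart in front of the work surface, level with it; the furniture and walls round the work are solid. World frame = base frame: x ahead of the robot, y to its left, z up, the work surface at z = 0. Lengths are in m, angles in degrees, forces in N, time in s.
With the tool pointing down it reaches from about 0.25 to 0.725 m from the base axis. Payload 9.7 kg.
Tool frame: the origin (TCP) lies at the centre of the arm's flange, where the gripper is bolted on; the fingertips stand bot.tips_ahead ahead of it and the grasp point (between the pads) lies 155 mm ahead of it (bot.tips_ahead is the distance from the TCP to the fingertips, in m); z points along the fingers, y is the line along which they close (so a half turn about z gives the same grasp; the last joint's range is limited). The gripper opens to 85 mm and grips with 20 to 120 N. Pads are 22 mm wide; open, the fingers measure 114 mm over their backs; the gripper's body (76 mm by 85 mm) begins 54 mm behind the grasp point. The pads swing forward as they close: fully open they stand 13 mm farther back than shut.
Start: joints at [68.87, 4.979, 10.078, 95.1, 0, 90], TCP at [0.198, 0.513, 0.405] pointing down, gripper open.
Joint ranges: [-179.16, 179.16], [-48.56, 103.87], [-65.8, 70.77], [-126.05, 130.52], [-82.76, 87.17], [-180, 180]. Speed limits (degrees/s): [127.2, 127.2, 147.25, 180, 180, 180].

INTERFACE

Orientations are given as [roll, pitch, yaw] about the fixed x, y, z axes, in that order (R = Rz(yaw) Ry(pitch) Rx(roll)).
In Python, from workcell import bot gives the robot as it stands.
- The arm moves only by the tool drive_tool, never from a script. Its argument "plan" is a list of rows, each an object of numbers: "dx", "dy", "dz": the shift along the tool's x, y, z in m; "roll": the turn about the tool's z in rad; "hand": the finger opening in m, from 0 to 0.0854. In form: [{"dx": .., "dy": .., "dz": .., "roll": .., "hand": ..}, ...]. A call has 1 to 20 rows; each row is the pose to reach, as a shift and turn from the pose commanded when the call began, along the tool's axes at that moment; what a row does not reach only later rows make up. A row lasts 1/12 s, in which the tool goes at most 41.7 mm and 7.16 degrees, less where a joint would pass 70% of its speed; a pose out of reach is approached as far as the arm can. A call with a gripper value outside its range is refused whole. The fingers move at their own pace and stop on an object; "force" is the grip in N (left out, the last holds). Time passes only in rows, so rows that repeat a pose let the fingers close. It gives the time, the measured TCP pose, the force and the opening at its end, in the units of the state.
- bot.get_obs(): the state, without advancing time (a new reading comes with each control period).
- bot.camera(name): name is "scene" or "top" or "wrist"; returns a dict with "frame" (480x640x3 uint8, red, green, blue), "z_map" (480x640 float32, m along the optical axis (not along the pixel's ray), 0 where there is no reading), "mtx" (3x3 intrinsics, pixels), "R" (3x3) and "t" (3): a world point X has camera coordinates R X + t. Camera axes: x right, y down, z forward; pixel columns grow to the right and rows downward; lengths in m; the calibration is good to about 2 mm. A picture is of the moment at which its call begins.
- bot.job_done(): hands the job in, once; it reports no verdict.
The state is a dict: "time": time; "q": joint angles; "qd": joint speeds; "joint_efforts": joint torques, N m; "ee_pos": TCP position; "tcp_rot": TCP orientation; "wrist_force": force on the tool from outside, world axes, zero at the start; "torque": the same for the moment, N m; "opening": finger opening in m.
Only numpy, scipy, OpenCV 4.12 (cv2) and the standard library are available. Lean on these libraries where they do the work, as an engineer would, in place of code of your own. Each camera call takes 0.05 s, during which the arm holds its last target. There are 200 camera calls.

TASK

The freshly glued pads on their carriers have to go to the heater. Pull up the black index knob, draw the drying carriage to the right to its loading hole and let the pin snap home; there hook every pad carrier that stands on the bench onto the hanging rail at its thin neck and slide it along the rail to a ring mark, one carrier to each mark, any of them, and let it hang. Then pull the knob again, bring the carriage back to the left in front of the heater, let the pin snap home in that hole, and only then switch the heater on by pressing the raised right end of the grey rocker on its switch box fully down; leave the carriers hanging at their marks and the other things on the bench where they are.

Things in the scene. Friction and masses are not known exactly. Their poses are not given: they have to be found in the camera images.
- dryer: Drying fixture, fixed: grey base plate 520 x 70 mm on feet, a guide rail along it, an index bar with two pin holes at its front right, a white heater with three round emitters (200 mm wide and high) behind its left half, a switch box behind its right. Origin at bench level under the guide, 55 mm left of the middle. x away, y left along the guide, z up.
- carriage (a joint): Place of the aluminium carriage on the guide, m: 0 = left, hanging rail before the heater (starts here, locked); grows to the right (the fixture's -y); 0.140 = loading place. An index hole at each of the two (1 mm play with the pin in), end stops 3 mm beyond. Friction about 3 N. A lamp shade hangs over the left end: an arm can reach the left marks only with the carriage at the loading place.
- plunger (a joint): Lift of the spring index plunger on the carriage, m: 0 = pin home in a hole, 0.008 = pin riding on the index bar, 0.012 = right up. The spring pushes down with 5.5 N at 0, 8.5 N at 0.012. Pin 8 mm thick with a round end, holes 10.5 mm; let go over a hole it snaps home. Lift it 9 mm or more to move the carriage out of a hole.
- plunger_knob (a point): Centre of the plunger's black ribbed knob, 25 mm across and 18 mm high, axis upright, at the carriage's right front end; below it a 12 mm stem and at least 10 mm free down to its 18 mm bush. Moves with the carriage and rises with the plunger: it lifts the pin and also draws the carriage along.
- heater_switch (a joint): Tilt of the grey rocker switch (44 x 19 mm, long side along the fixture's y) on the white switch box at the back right of the base, rad: 0 = off, its right end up; 0.30 = on, right end fully down. It stays where it is left; 2 to 3 N at the right end move it, about 4 mm of travel there.
- switch_press (a point): Top of the rocker's right half (the end to press for on), 13 mm to the right of its pivot, about 80 mm above the bench when off. Axes as the rocker's.
- rail_neck (a point): Middle of the thin neck of the hanging rail, on its axis (154 mm above the bench). The rail is a level steel rod along the fixture's y between two posts of the carriage; 12 mm thick, but 6 mm at this neck (15 mm to either side of the point), then an 11 mm taper up to full thickness on the left. The right post's inner face is 39 mm to the right. Axes as the fixture's.
- mark_0 (a point): Dark ring mark round the hanging rail, the left one; the point is on the rail's axis, 170 mm left of rail_neck. The left post's inner face is 37 mm left of mark_0. Axes as the fixture's; moves with the carriage.
- mark_1 (a point): Dark ring mark round the hanging rail, the middle one; the point is on the rail's axis, 115 mm left of rail_neck. The left post's inner face is 37 mm left of mark_0. Axes as the fixture's; moves with the carriage.
- mark_2 (a point): Dark ring mark round the hanging rail, the right one, nearest the neck; the point is on the rail's axis, 60 mm left of rail_neck. The left post's inner face is 37 mm left of mark_0. Axes as the fixture's; moves with the carriage.
- carrier_0: Pad carrier with a large leather pad: dish 52 mm across, 9 mm high; from its -x rim a strip (14 mm wide) rises and leans in to a hook, open downwards, its tip on the +x side; the rail enters between dish and tip from +x, then up. On top a square black grip 15 x 15 x 28 mm, faces along x and y, centre 107 mm up. Origin: centre of the underside, z up. 0.1 to 0.2 kg. May be absent.
- carrier_1: Pad carrier with a middle-sized leather pad: dish 52 mm across, 9 mm high; from its -x rim a strip (14 mm wide) rises and leans in to a hook, open downwards, its tip on the +x side; the rail enters between dish and tip from +x, then up. On top a square black grip 15 x 15 x 28 mm, faces along x and y, centre 107 mm up. Origin: centre of the underside, z up. 0.1 to 0.2 kg. May be absent.
- carrier_2: Pad carrier with two small leather pads: dish 52 mm across, 9 mm high; from its -x rim a strip (14 mm wide) rises and leans in to a hook, open downwards, its tip on the +x side; the rail enters between dish and tip from +x, then up. On top a square black grip 15 x 15 x 28 mm, faces along x and y, centre 107 mm up. Origin: centre of the underside, z up. 0.1 to 0.2 kg. May be absent.
- carrier_0_eye (a point): Centre of the hook of carrier_0, 80 mm above the dish's underside, 27 mm below the grip's centre. Hook 16 mm wide inside, inner top 7 mm above this point; mouth 11.5 mm below it, 9 mm wide (passes the 6 mm neck, not the 12 mm rod), flaring to 16 mm; tip ends 22 mm below. On the full rod this point hangs 1 mm under the rail's axis and can rise to 6 mm above it.
- carrier_1_eye (a point): Centre of the hook of carrier_1, 80 mm above the dish's underside, 27 mm below the grip's centre. Hook 16 mm wide inside, inner top 7 mm above this point; mouth 11.5 mm below it, 9 mm wide (passes the 6 mm neck, not the 12 mm rod), flaring to 16 mm; tip ends 22 mm below. On the full rod this point hangs 1 mm under the rail's axis and can rise to 6 mm above it.
- carrier_2_eye (a point): Centre of the hook of carrier_2, 80 mm above the dish's underside, 27 mm below the grip's centre. Hook 16 mm wide inside, inner top 7 mm above this point; mouth 11.5 mm below it, 9 mm wide (passes the 6 mm neck, not the 12 mm rod), flaring to 16 mm; tip ends 22 mm below. On the full rod this point hangs 1 mm under the rail's axis and can rise to 6 mm above it.
- shellac_bowl: Bystander on the bench: small glass bowl with shellac lumps, 77 x 77 x 60 mm, loose. Origin at the centre of its underside.
- wax_tin: Bystander on the bench: flat round tin, 47 x 47 x 12 mm, loose. Origin at the centre of its underside.
- black_cap: Bystander on the bench: black bottle cap, 36 x 36 x 19 mm, loose. Origin at the centre of its underside.
- awl_stand: Bystander on the bench: upright awl on a round wooden foot, 37 x 37 x 90 mm, loose. Origin at the centre of its underside.
- balm_jar: Bystander on the bench: glass jar, 57 x 64 x 68 mm, loose. Origin at the centre of its underside.

How it is judged (in metres and radians):
On the way, in this order (a step that is already met when the one before it is completed fails the run):
1. the carriage is at the loading place with the plunger home in the hole there (value of joint carriage between 0.136 and 0.144 m and value of joint plunger below 0.002 m), for 0.2 s.
2. with the carriage still locked at the loading place, every carrier hangs on the rail at a ring mark and is let go (all of step 1 and (distance between carrier_0_eye and mark_0 below 0.01 m or distance between carrier_0_eye and mark_1 below 0.01 m or distance between carrier_0_eye and mark_2 below 0.01 m) and (distance between carrier_1_eye and mark_0 below 0.01 m or distance between carrier_1_eye and mark_1 below 0.01 m or distance between carrier_1_eye and mark_2 below 0.01 m) and (distance between carrier_2_eye and mark_0 below 0.01 m or distance between carrier_2_eye and mark_1 below 0.01 m or distance between carrier_2_eye and mark_2 below 0.01 m) and contact force between the fingers and carrier_0 below 0.3 N and contact force between the fingers and carrier_1 below 0.3 N and contact force between the fingers and carrier_2 below 0.3 N), for 0.3 s.
3. the carriage is back before the heater with the plunger home, the carriers at their marks, and the heater not yet switched on (value of joint carriage between -0.004 and 0.004 m and value of joint plunger below 0.002 m and (distance between carrier_0_eye and mark_0 below 0.01 m or distance between carrier_0_eye and mark_1 below 0.01 m or distance between carrier_0_eye and mark_2 below 0.01 m) and (distance between carrier_1_eye and mark_0 below 0.01 m or distance between carrier_1_eye and mark_1 below 0.01 m or distance between carrier_1_eye and mark_2 below 0.01 m) and (distance between carrier_2_eye and mark_0 below 0.01 m or distance between carrier_2_eye and mark_1 below 0.01 m or distance between carrier_2_eye and mark_2 below 0.01 m) and value of joint heater_switch below 0.1 rad), for 0.2 s.
At the end, for the whole second after the job is handed in: The carriage is locked in its left hole at the heater (joint within 4 mm of 0, plunger within 2 mm of home), and every carrier present hangs still on the rail with the centre of its hook within 10 mm of one of the ring marks; the rocker is pressed on (above 0.24 rad) (value of joint carriage between -0.004 and 0.004 m and value of joint plunger below 0.002 m and (distance between carrier_0_eye and mark_0 below 0.01 m or distance between carrier_0_eye and mark_1 below 0.01 m or distance between carrier_0_eye and mark_2 below 0.01 m) and (distance between carrier_1_eye and mark_0 below 0.01 m or distance between carrier_1_eye and mark_1 below 0.01 m or distance between carrier_1_eye and mark_2 below 0.01 m) and (distance between carrier_2_eye and mark_0 below 0.01 m or distance between carrier_2_eye and mark_1 below 0.01 m or distance between carrier_2_eye and mark_2 below 0.01 m) and linear speed of each of carrier_0, carrier_1, carrier_2 below 0.05 m/s and value of joint heater_switch above 0.24 rad); the robot touches nothing.
It fails at once if a bystander (bowl, tin, cap, awl or jar) is pushed more than 5 cm away (distance of any of shellac_bowl, wax_tin, black_cap, awl_stand, balm_jar from where it was at the start of the episode above 0.05 m).
Of carrier_0, carrier_1, carrier_2 only 2 to 3 are there at a start; the rules pass over those that are not, and their reading is None.
At some moment in a run one of carrier_0, carrier_1, carrier_2 may be knocked a few centimetres aside while the robot is not near it.
Once in a run the grip may slacken for a moment while it holds something.
It also fails if it takes over 210 s, if anything falls off the work surface, if the arm or the gripper's body presses on something with over 40 N, if the wrist force passes 120 N, or if a joint passes its speed limit or range.

## Working session

There is one attempt and no reset: what is moved stays moved. The work goes in short steps, Python scripts to look and compute and a tool call to move; the robot and the scene stay as the last step left them, time stands still between calls to the robot, and variables do not carry over. Pictures are saved under pics/ and viewed, on a budget of 14 in all, crops included, one or two more only if the job needs it, and the job is handed in when it is done.

Besides the shell and the picture viewer there is one more tool, called after "Request:" as a command line: name --argument value ..., lists and objects as JSON in quotes. drive_tool: Moves the arm, as the interface text tells. Its arguments: {"type":"object","properties":{"plan":{"type":"array","items":{"type":"object","properties":{"dx":{"type":"number"},"dy":{"type":"number"},"dz":{"type":"number"},"roll":{"type":"number"},"hand":{"type":"number"}}}},"force":{"type":"number"}},"required":["plan"]}

```bash
mkdir -p pics; ls; cat > h.py <<'E'
from workcell import bot
import numpy as np, cv2
from scipy.spatial.transform import Rotation as Ro
def cam(n):
    c=bot.camera(n); return c
def save(c,name,crop=None,scale=1):
    im=c["frame"]
    if crop: r0,r1,c0,c1=crop; im=im[r0:r1,c0:c1]
    im=cv2.resize(im,None,fx=scale,fy=scale,interpolation=cv2.INTER_CUBIC)
    cv2.imwrite("pics/"+name,im[:,:,::-1])
def ray_z(c,u,v,z):
    K,R,t=map(np.asarray,(c["mtx"],c["R"],c["t"]))
    o=-R.T@t; d=R.T@np.linalg.solve(K,[u,v,1.]); return o+d*(z-o[2])/d[2]
def pts(c):
    K,R,t=map(np.asarray,(c["mtx"],c["R"],c["t"]))
    v,u=np.mgrid[0:480,0:640]; z=c["z_map"]
    P=np.stack([(u-K[0,2])*z/K[0,0],(v-K[1,2])*z/K[1,1],z],-1)
    W=(P-t.ravel())@R; W[z<=0]=np.nan; return W
def proj(c,X):
    K,R,t=map(np.asarray,(c["mtx"],c["R"],c["t"]))
    p=K@(R@np.asarray(X,float)+t.ravel()); return p[:2]/p[2]
E
python3 - <<'E'
from h import *
o=bot.get_obs(); print(o,bot.tips_ahead)
for n in("scene","top"):
    c=cam(n); save(c,n+"0.png"); np.savez("pics/"+n+"0.npz",**c); print(n,c["mtx"],c["R"],c["t"])
E
```

```text
pics
{'time': 0.0, 'q': array([6.88712595e+01, 5.01117170e+00, 1.00339158e+01, 9.51004678e+01,
       2.80593723e-04, 9.00008477e+01]), 'qd': array([ 0.02920281, -0.01672966, -0.05542006, -0.04980874,  0.01599943,
        0.00423013]), 'joint_efforts': array([ 2.39648303e-03, -5.20391607e+01,  4.64794064e+01,  1.64921978e-02,
       -2.41073832e-05, -6.72842635e-07]), 'ee_pos': array([0.19825359, 0.51302135, 0.40397741]), 'tcp_rot': array([-1.79922276e+02, -2.79443560e-04,  1.58870411e+02]), 'wrist_force': array([-0.77804037, -0.74795357, -0.06955721]), 'torque': array([-0.03435412, -0.00240106, -0.01190346]), 'opening': 0.08575575149117917} 0.1734
scene [[505.45658644   0.         323.57981355]
 [  0.         505.45658644 240.54500801]
 [  0.           0.           1.        ]] [[ 0.86767867 -0.49684526 -0.01668886]
 [-0.31436111 -0.52236757 -0.79265958]
 [ 0.38511144  0.69302014 -0.60943602]] [-0.42908462  0.26759796  0.78287147]
top [[519.10748607   0.         322.80867527]
 [  0.         519.10748607 240.4950577 ]
 [  0.           0.           1.        ]] [[ 0.00333428 -0.99990915 -0.01306032]
 [-0.9937552  -0.00185653 -0.11156681]
 [ 0.11153243  0.01335076 -0.99367111]] [0.04769794 0.52270757 1.0662246 ]
```

View pics/scene0.png

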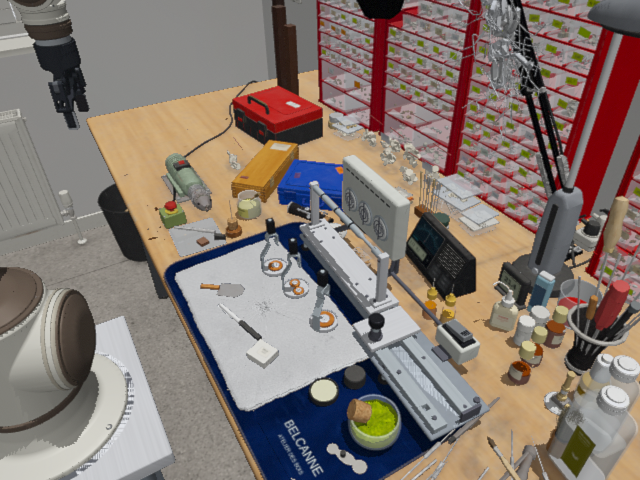

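View pics/top0.png

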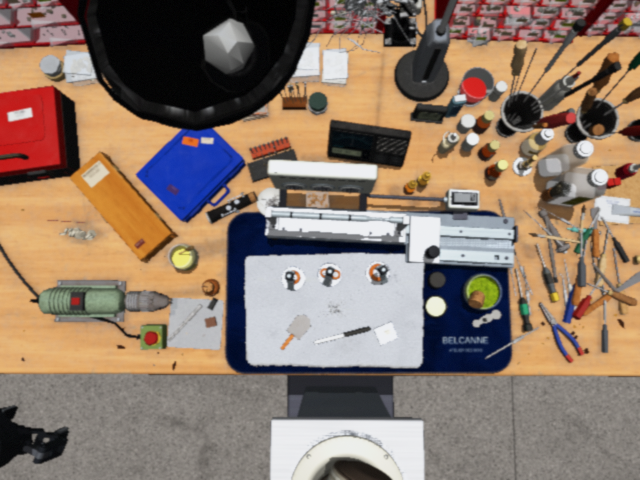

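The scene image shows three carriers with grips at about (270,225), (294,243) and (322,275), the knob at (377,322) and the rocker box at (458,338). In the top image the knob is at (432,253), the switch box at (462,198), and the carriers at (291,277), (329,272) and (379,272).

```bash
python3 - <<'E'
from h import *
for n in("top","scene"):
    c=dict(np.load(f"pics/{n}0.npz")); W=pts(c); f=c["frame"].astype(int)
    print(n, "valid", np.isfinite(W[...,0]).mean())
    dark=(f.max(2)<70)
    ok=np.isfinite(W[...,0])
    x,y,z=np.moveaxis(W,-1,0)
    reg=ok&(x>.2)&(x<.75)&(abs(y)<.45)
    # dark blobs above 90 mm
    m=(reg&dark&(z>.07)&(z<.16)).astype(np.uint8)
    k,l,s,ce=cv2.connectedComponentsWithStats(m)
    for i in range(1,k):
        if s[i,4]>12: q=W[l==i]; print("dark",s[i],ce[i].round(1),np.median(q,0).round(4),q.min(0).round(3),q.max(0).round(3))
    # rail z in .145-.165
    m=reg&(z>.146)&(z<.166)&~dark
    q=W[m]; print("rail pts",len(q))
    m=m.astype(np.uint8); k,l,s,ce=cv2.connectedComponentsWithStats(m,connectivity=8)
    for i in range(1,k):
        if s[i,4]>25: q=W[l==i]; print("rail",s[i],q.min(0).round(3),q.max(0).round(3),np.polyfit(q[:,1],q[:,0],1).round(4))
    uv=[(432,253),(462,198),(450,197)] if n=="top" else [(377,322),(458,335),(377,308)]
    for u,v in uv: print(u,v,W[v,u].round(4), f[v,u])
c=dict(np.load("pics/scene0.npz")); save(c,"s_crop.png",(170,430,230,510),2.8)
E
```

```text
top valid 0.9960872395833333
dark [518 125  17   4  38] [526.  126.4] [ 0.7399 -0.3541  0.1189] [ 0.727 -0.367  0.09 ] [ 0.749 -0.335  0.158]
dark [ 330  126   80   21 1089] [372.4 134.6] [ 0.7356 -0.0549  0.0861] [ 0.714 -0.127  0.07 ] [0.75  0.034 0.097]
dark [536 135   6   8  30] [538.3 138.5] [ 0.7276 -0.3914  0.081 ] [ 0.722 -0.397  0.07 ] [ 0.734 -0.388  0.09 ]
dark [273 180 100  14 499] [322.8 186.8] [0.6152 0.0475 0.1328] [ 0.608 -0.045  0.079] [0.624 0.143 0.16 ]
dark [553 181  16  15 129] [560.2 188.1] [ 0.6228 -0.4304  0.0839] [ 0.608 -0.435  0.07 ] [ 0.64  -0.419  0.116]
dark [452 201  10   3  14] [456.  202.4] [ 0.5967 -0.2222  0.0709] [ 0.595 -0.233  0.07 ] [ 0.599 -0.215  0.077]
dark [269 217   6   7  29] [272.1 219.8] [0.5525 0.1467 0.1158] [0.552 0.145 0.08 ] [0.559 0.151 0.151]
dark [397 224   9   7  34] [400.3 226.4] [ 0.5396 -0.102   0.1171] [ 0.538 -0.108  0.074] [ 0.547 -0.1    0.157]
dark [426 246  13  13 116] [432.3 251.9] [ 0.4924 -0.1667  0.1007] [ 0.481 -0.179  0.085] [ 0.504 -0.156  0.104]
dark [378 268   8   9  26] [381.  271.9] [ 0.451  -0.0627  0.1356] 
[... 2094 characters left out ...]
 414   5  11  25] [560.6 418.8] [ 0.6136 -0.4298  0.0792] [ 0.608 -0.434  0.071] [ 0.619 -0.426  0.088]
rail pts 1926
rail [343 175  66  57 651] [ 0.61  -0.054  0.146] [0.644 0.143 0.166] [-0.0013  0.6193]
rail [309 181  80  86 739] [ 0.537 -0.115  0.146] [0.568 0.156 0.164] [0.0463 0.5508]
rail [586 310   9   9  59] [ 0.722 -0.364  0.147] [ 0.733 -0.356  0.165] [-0.6798  0.4809]
rail [595 313  21  15 136] [ 0.721 -0.388  0.147] [ 0.74  -0.366  0.166] [-0.3298  0.602 ]
rail [609 355  28  25 301] [ 0.666 -0.45   0.146] [ 0.698 -0.429  0.166] [0.3989 0.8509]
377 322 [ 0.4895 -0.1792  0.102 ] [53 52 57]
458 335 [ 0.5954 -0.2497  0.0796] [59 61 62]
377 308 [ 0.5337 -0.1187  0.0575] [202 203 206]
```

View pics/s_crop.png

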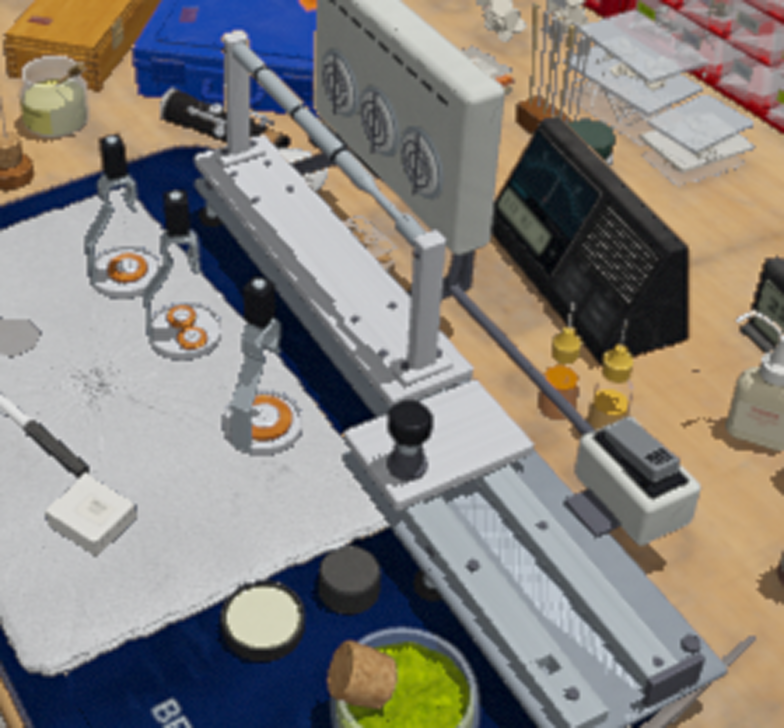

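```bash
cat >> h.py <<'E'
def go(x,y,z,yaw=87.25,grasp=True):
    """print tool-axis shift to bring the grasp point (155 mm ahead) to x,y,z"""
    o=bot.get_obs(); R=Ro.from_euler('xyz',o["tcp_rot"],degrees=True).as_matrix()
    Rt=Ro.from_euler('xyz',[180,0,yaw],degrees=True).as_matrix()
    T=np.array([x,y,z])+[0,0,.155 if grasp else 0]
    d=R.T@(T-o["ee_pos"]); r=(o["tcp_rot"][2]-yaw+180)%360-180
    print("shift",d.round(4),"roll",np.radians(r).round(4),"gp",(o["ee_pos"]-[0,0,.155]).round(4),o["tcp_rot"].round(2))
E
python3 - <<'E'
from h import *
go(.4925,-.1675,.175)
c=dict(np.load("pics/top0.npz")); W=pts(c)
for u,v in[(260,300),(350,300),(310,355),(291,285),(480,290)]: print(u,v,W[v,u].round(4))
# lamp shade lowest
x,y,z=np.moveaxis(W,-1,0)
m=(z>.25)&(x<.75); print("tall",W[m].min(0) if m.any() else 0, W[m].max(0) if m.any() else 0)
c=dict(np.load("pics/scene0.npz")); W=pts(c)
for u,v in[(127,278),(270,267),(325,317)]: pass
x,y,z=np.moveaxis(W,-1,0); f=c["frame"].astype(int)
white=(abs(f-f.mean(2,keepdims=True)).max(2)<14)&(f.min(2)>110)
# carriers: per grip, points within 45mm horizontally, by height
T=pts(dict(np.load("pics/top0.npz")))
for gx,gy in[(.443,.110),(.4475,.0365),(.4545,-.065)]:
    for n,V in(("scene",W),("top",T)):
        d=np.hypot(V[...,0]-gx,V[...,1]-gy); h=V[...,2]
        for a,b in((.004,.016),(.018,.04),(.04,.06),(.06,.08),(.08,.104),(.106,.145)):
            q=V[(d<.04)&(h>a)&(h<b)]
            if len(q): print(n,gx,gy,(a,b),len(q),q.mean(0).round(4),q.min(0).round(3),q.max(0).round(3))
E
```

```text
shift [-0.5198 -0.5286  0.0747] roll 1.2499 gp [0.1983 0.513  0.249 ] [-179.93   -0.    158.87]
260 300 [0.3973 0.1818 0.0143]
350 300 [nan nan nan]
310 355 [0.2836 0.0752 0.0149]
291 285 [0.4277 0.1122 0.071 ]
480 290 [ 0.4195 -0.278   0.0309]
tall [0.16105159 0.04838247 0.25030216] [0.74311294 0.56239511 0.67445563]
scene 0.443 0.11 (0.004, 0.016) 222 [0.4299 0.0983 0.0146] [0.404 0.071 0.012] [0.482 0.145 0.016]
scene 0.443 0.11 (0.018, 0.04) 378 [0.4421 0.1099 0.0241] [0.417 0.072 0.018] [0.473 0.148 0.039]
scene 0.443 0.11 (0.04, 0.06) 32 [0.4195 0.1115 0.0524] [0.417 0.105 0.042] [0.424 0.122 0.06 ]
scene 0.443 0.11 (0.06, 0.08) 57 [0.4287 0.1118 0.0703] [0.42  0.105 0.06 ] [0.454 0.12  0.08 ]
scene 0.443 0.11 (0.08, 0.104) 86 [0.4427 0.1084 0.0925] [0.432 0.1   0.08 ] [0.456 0.119 0.104]
scene 0.443 0.11 (0.106, 0.145) 146 [0.4425 0.1077 0.1251] [0.435 0.102 0.106] [0.451 0.119 0.138]
top 0.443 0.11 (0.004, 0.016) 424 [0.4392 0.1077 0.0139] [0.404 0.072 0.008] [0.482 0.149 0.016]
top 0.443 0.11 (0.018, 0.04) 355 [0.4457 0.1091 0.0226] [0.404 0.072 0.018] [0.482 0.142 0.033]
to
[... 2180 characters left out ...]
2  0.1255] [ 0.447 -0.077  0.106] [ 0.464 -0.058  0.14 ]
top 0.4545 -0.065 (0.004, 0.016) 389 [ 0.4542 -0.0628  0.014 ] [ 0.415 -0.104  0.008] [ 0.494 -0.026  0.016]
top 0.4545 -0.065 (0.018, 0.04) 384 [ 0.4543 -0.0611  0.023 ] [ 0.415 -0.103  0.018] [ 0.493 -0.025  0.035]
top 0.4545 -0.065 (0.04, 0.06) 13 [ 0.4341 -0.0759  0.0563] [ 0.431 -0.082  0.046] [ 0.439 -0.071  0.059]
top 0.4545 -0.065 (0.06, 0.08) 38 [ 0.4412 -0.0732  0.0691] [ 0.434 -0.082  0.06 ] [ 0.462 -0.055  0.078]
top 0.4545 -0.065 (0.08, 0.104) 33 [ 0.4559 -0.0641  0.0984] [ 0.443 -0.075  0.08 ] [ 0.469 -0.054  0.104]
top 0.4545 -0.065 (0.106, 0.145) 74 [ 0.4552 -0.0647  0.133 ] [ 0.447 -0.074  0.106] [ 0.464 -0.057  0.14 ]
```

Request:
drive_tool --plan '[{"dx": -0.52, "dy": -0.528, "dz": 0.074, "roll": 1.25, "hand": 0.06}, {"dx": -0.52, "dy": -0.528, "dz": 0.074, "roll": 1.25, "hand": 0.06}, {"dx": -0.52, "dy": -0.528, "dz": 0.074, "roll": 1.25, "hand": 0.06}, {"dx": -0.52, "dy": -0.528, "dz": 0.074, "roll": 1.25, "hand": 0.06}, {"dx": -0.52, "dy": -0.528, "dz": 0.074, "roll": 1.25, "hand": 0.06}, {"dx": -0.52, "dy": -0.528, "dz": 0.074, "roll": 1.25, "hand": 0.06}, {"dx": -0.52, "dy": -0.528, "dz": 0.074, "roll": 1.25, "hand": 0.06}, {"dx": -0.52, "dy": -0.528, "dz": 0.074, "roll": 1.25, "hand": 0.06}, {"dx": -0.52, "dy": -0.528, "dz": 0.074, "roll": 1.25, "hand": 0.06}, {"dx": -0.52, "dy": -0.528, "dz": 0.074, "roll": 1.25, "hand": 0.06}, {"dx": -0.52, "dy": -0.528, "dz": 0.074, "roll": 1.25, "hand": 0.06}, {"dx": -0.52, "dy": -0.528, "dz": 0.074, "roll": 1.25, "hand": 0.06}, {"dx": -0.52, "dy": -0.528, "dz": 0.074, "roll": 1.25, "hand": 0.06}, {"dx": -0.52, "dy": -0.528, "dz": 0.074, "roll": 1.25, "hand": 0.06}, {"dx": -0.52, "dy": -0.528, "dz": 0.074, "roll": 1.25, "hand": 0.06}, {"dx": -0.52, "dy": -0.528, "dz": 0.074, "roll": 1.25, "hand": 0.06}, {"dx": -0.52, "dy": -0.528, "dz": 0.074, "roll": 1.25, "hand": 0.06}, {"dx": -0.52, "dy": -0.528, "dz": 0.074, "roll": 1.25, "hand": 0.06}, {"dx": -0.52, "dy": -0.528, "dz": 0.074, "roll": 1.25, "hand": 0.06}, {"dx": -0.52, "dy": -0.528, "dz": 0.074, "roll": 1.25, "hand": 0.06}]'

```text
time: 1.77
ee_pos: [0.4931, -0.1685, 0.3293]
tcp_rot: [-179.9, -0.0, 87.1]
wrist_force: [-0.4, 0.5, -0.3]
opening: 0.0598
```

```bash
python3 - <<'E'
from h import *
c=cam("wrist"); save(c,"w1.png"); np.savez("pics/w1.npz",**c)
W=pts(c); 
m=(W[...,2]>.085)&(W[...,2]<.11)&(np.hypot(W[...,0]-.4925,W[...,1]+.1675)<.025)
q=W[m]; print(len(q),q.min(0),q.max(0),q.mean(0))
go(.4925,-.1675,.097)
for n in("top","scene"):
    c=dict(np.load(f"pics/{n}0.npz")); W=pts(c); x,y,z=np.moveaxis(W,-1,0)
    for yy in(.12,.09,.06,.03,0,-.03,-.06,-.08,-.1):
        q=W[(abs(y-yy)<.006)&(abs(x-.551-.047*y)<.016)&(z>.12)]
        if len(q): print(n,yy,len(q),q.mean(0).round(4),q.min(0).round(4),q.max(0).round(4))
E
```

```text
1973 [ 0.4799241  -0.1811813   0.08717146] [ 0.50578512 -0.15444382  0.10324523] [ 0.49295631 -0.16557655  0.09990253]
shift [-0.0002 -0.0002  0.0779] roll -0.0015 gp [ 0.4928 -0.1674  0.1749] [-1.799e+02 -4.000e-02  8.716e+01]
top 0.12 137 [0.5661 0.1205 0.4912] [0.5528 0.1144 0.15  ] [0.5727 0.1259 0.6549]
top 0.09 47 [0.5565 0.0901 0.1574] [0.5505 0.0845 0.1532] [0.5622 0.096  0.1624]
top 0.06 42 [0.5552 0.06   0.158 ] [0.5494 0.0545 0.1521] [0.5606 0.0659 0.1635]
top 0.03 42 [0.5534 0.0303 0.1578] [0.5486 0.0246 0.1536] [0.5586 0.0359 0.1603]
top 0 43 [5.517e-01 5.000e-04 1.579e-01] [ 0.5469 -0.0053  0.1523] [0.5588 0.006  0.1614]
top -0.03 41 [ 0.5507 -0.0299  0.1567] [ 0.5454 -0.0354  0.1525] [ 0.5572 -0.0242  0.1606]
top -0.06 21 [ 0.5491 -0.0596  0.1561] [ 0.547  -0.0652  0.1538] [ 0.5513 -0.0541  0.1585]
top -0.08 37 [ 0.5478 -0.0805  0.157 ] [ 0.5426 -0.0857  0.1533] [ 0.5532 -0.0745  0.1625]
top -0.1 64 [ 0.5455 -0.1008  0.1555] [ 0.5376 -0.1057  0.1263] [ 0.5539 -0.0944  0.1648]
scene 0.12 25 [0.5564 0.1202 0.1569] [0.5515 0.1141 0.1492] [0.5622 0.1259 0.1598]
scene 0.09 26 [0.5551 0.0904 0.1574] [0.5509 0.0843 0.1515] [0.5609 0.0957 0.1616]
scene 0.06 29 [0.5533 0.0598 0.157 ] [0.5493 0.0542 0.1506] [0.5607 0.0656 0.1604]
scene 0.03 29 [0.5516 0.0298 0.1569] [0.5478 0.0248 0.1523] [0.5577 0.0359 0.1598]
scene 0 32 [5.502e-01 2.000e-04 1.572e-01] [ 0.5465 -0.0056  0.1495] [0.5566 0.0059 0.1612]
scene -0.03 39 [ 0.5491 -0.0303  0.1569] [ 0.5449 -0.0358  0.1512] [ 0.5558 -0.0241  0.1606]
scene -0.06 19 [ 0.549  -0.0604  0.1553] [ 0.5464 -0.0656  0.1522] [ 0.5516 -0.0548  0.1574]
scene -0.08 30 [ 0.5465 -0.0816  0.1572] [ 0.5426 -0.0859  0.1522] [ 0.5534 -0.0757  0.1604]
scene -0.1 50 [ 0.544  -0.1014  0.1518] [ 0.539  -0.1059  0.1245] [ 0.5546 -0.0942  0.1632]
```

View pics/w1.png

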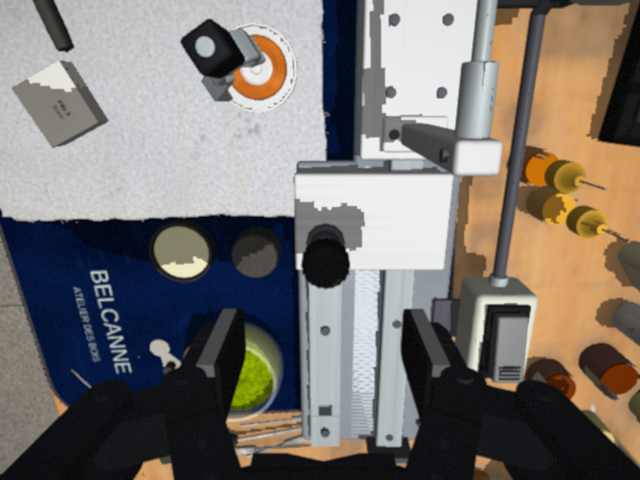

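Request:
drive_tool --plan '[{"dz": 0.04, "hand": 0.06}, {"dz": 0.076, "hand": 0.06}, {"dz": 0.076, "hand": 0.06}, {"dz": 0.076, "hand": 0.06}, {"dz": 0.076, "hand": 0.015}, {"dz": 0.076, "hand": 0.015}, {"dz": 0.076, "hand": 0.015}, {"dz": 0.076, "hand": 0.015}, {"dz": 0.076, "hand": 0.015}, {"dz": 0.076, "hand": 0.015}, {"dz": 0.076, "hand": 0.015}]' --force 70

```text
invalid input at $.plan[0]: expected keys dx, dy, dz, roll, hand
```

Request:
drive_tool --plan '[{"dz": -0.006, "hand": 0.015}, {"dz": -0.011, "hand": 0.015}, {"dz": -0.011, "hand": 0.015}, {"dz": -0.011, "hand": 0.015}]'

```text
invalid input at $.plan[0]: expected keys dx, dy, dz, roll, hand
```

Request:
drive_tool --plan '[{"dx": 0, "dy": 0, "dz": 0.04, "roll": 0, "hand": 0.06}, {"dx": 0, "dy": 0, "dz": 0.076, "roll": 0, "hand": 0.06}, {"dx": 0, "dy": 0, "dz": 0.076, "roll": 0, "hand": 0.06}, {"dx": 0, "dy": 0, "dz": 0.076, "roll": 0, "hand": 0.06}, {"dx": 0, "dy": 0, "dz": 0.076, "roll": 0, "hand": 0.015}, {"dx": 0, "dy": 0, "dz": 0.076, "roll": 0, "hand": 0.015}, {"dx": 0, "dy": 0, "dz": 0.076, "roll": 0, "hand": 0.015}, {"dx": 0, "dy": 0, "dz": 0.076, "roll": 0, "hand": 0.015}, {"dx": 0, "dy": 0, "dz": 0.076, "roll": 0, "hand": 0.015}, {"dx": 0, "dy": 0, "dz": 0.076, "roll": 0, "hand": 0.015}, {"dx": 0, "dy": 0, "dz": 0.076, "roll": 0, "hand": 0.015}]' --force 70

```text
time: 2.73
ee_pos: [0.4934, -0.1669, 0.2575]
tcp_rot: [179.8, 0.0, 87.3]
wrist_force: [-2.1, 1.7, 9.8]
opening: 0.0221
```

Request:
drive_tool --plan '[{"dx": 0, "dy": 0, "dz": -0.006, "roll": 0, "hand": 0.015}, {"dx": 0, "dy": 0, "dz": -0.011, "roll": 0, "hand": 0.015}, {"dx": 0, "dy": 0, "dz": -0.011, "roll": 0, "hand": 0.015}, {"dx": 0, "dy": 0, "dz": -0.011, "roll": 0, "hand": 0.015}]'

```text
time: 3.07
ee_pos: [0.4934, -0.167, 0.2659]
tcp_rot: [179.9, -0.0, 87.3]
wrist_force: [7.3, -0.1, -8.7]
opening: 0.0217
```

Request:
drive_tool --plan '[{"dx": -0.01, "dy": 0, "dz": -0.001, "roll": 0, "hand": 0.015}, {"dx": -0.02, "dy": 0, "dz": -0.001, "roll": 0, "hand": 0.015}, {"dx": -0.02, "dy": 0, "dz": -0.001, "roll": 0, "hand": 0.015}]'

```text
time: 3.32
ee_pos: [0.4924, -0.1879, 0.2664]
tcp_rot: [180.0, 0.0, 87.2]
wrist_force: [6.6, -3.4, -8.5]
opening: 0.0216
```

```bash
python3 - <<'E'
from h import *
c=cam("scene"); save(c,"s2.png",(200,400,280,500),3); W=pts(c); f=c["frame"].max(2)
m=(f<80)&(W[...,2]>.07)&(np.hypot(W[...,0]-.4925,W[...,1]+.19)<.05)
go(.4925,-.1675,.097)
E
```

```text
shift [ 0.0202 -0.0009  0.0144] roll -0.0007 gp [ 0.4924 -0.1877  0.1114] [1.7995e+02 4.0000e-02 8.7210e+01]
```

View pics/s2.png

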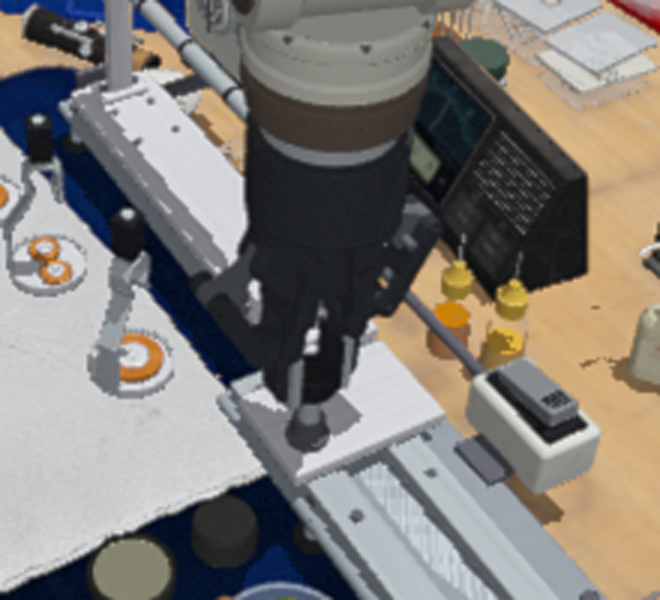

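Request:
drive_tool --plan '[{"dx": -0.02, "dy": 0, "dz": 0, "roll": 0, "hand": 0.015}, {"dx": -0.04, "dy": 0, "dz": 0, "roll": 0, "hand": 0.015}, {"dx": -0.06, "dy": 0, "dz": 0, "roll": 0, "hand": 0.015}, {"dx": -0.08, "dy": 0, "dz": 0, "roll": 0, "hand": 0.015}, {"dx": -0.1, "dy": 0, "dz": 0, "roll": 0, "hand": 0.015}, {"dx": -0.115, "dy": 0, "dz": 0, "roll": 0, "hand": 0.015}, {"dx": -0.119, "dy": 0, "dz": 0, "roll": 0, "hand": 0.015}, {"dx": -0.119, "dy": 0, "dz": 0, "roll": 0, "hand": 0.015}, {"dx": -0.119, "dy": 0, "dz": 0, "roll": 0, "hand": 0.015}]'

```text
time: 4.12
ee_pos: [0.4866, -0.3065, 0.2661]
tcp_rot: [180.0, 0.0, 87.2]
wrist_force: [5.6, -2.8, -7.4]
opening: 0.0218
```

```bash
python3 - <<'E'
from h import *
o=bot.get_obs(); d=o["ee_pos"]-[.4934,-.1669,.2575]; a=np.radians(-2.75); print(d, "along",-(d[0]*-np.sin(a)+d[1]*np.cos(a)),o["wrist_force"])
E
```

```text
[-0.00684881 -0.13958035  0.00855599] along 0.1397482028377647 [ 5.60386655 -2.80456355 -7.43059394]
```

Request:
drive_tool --plan '[{"dx": 0, "dy": 0, "dz": 0.004, "roll": 0, "hand": 0.015}, {"dx": 0, "dy": 0, "dz": 0.008, "roll": 0, "hand": 0.015}, {"dx": 0, "dy": 0, "dz": 0.008, "roll": 0, "hand": 0.015}, {"dx": 0, "dy": 0, "dz": 0.008, "roll": 0, "hand": 0.015}, {"dx": 0, "dy": 0, "dz": 0.008, "roll": 0, "hand": 0.06}, {"dx": 0, "dy": 0, "dz": 0.008, "roll": 0, "hand": 0.06}, {"dx": 0, "dy": 0, "dz": 0.008, "roll": 0, "hand": 0.06}, {"dx": 0, "dy": 0, "dz": 0.008, "roll": 0, "hand": 0.06}]'

```text
time: 4.78
ee_pos: [0.4862, -0.3057, 0.2589]
tcp_rot: [-180.0, 0.0, 87.3]
wrist_force: [0.3, 0.1, -0.2]
opening: 0.0601
```

Request:
drive_tool --plan '[{"dx": 0, "dy": 0, "dz": -0.04, "roll": 0, "hand": 0.06}, {"dx": 0, "dy": 0, "dz": -0.08, "roll": 0, "hand": 0.06}, {"dx": 0.02, "dy": 0, "dz": -0.1, "roll": 0, "hand": 0.06}, {"dx": 0.06, "dy": -0.01, "dz": -0.1, "roll": 0, "hand": 0.06}, {"dx": 0.1, "dy": -0.02, "dz": -0.1, "roll": 0, "hand": 0.06}, {"dx": 0.14, "dy": -0.03, "dz": -0.1, "roll": 0, "hand": 0.06}, {"dx": 0.18, "dy": -0.04, "dz": -0.1, "roll": 0, "hand": 0.06}, {"dx": 0.2, "dy": -0.05, "dz": -0.1, "roll": 0, "hand": 0.06}, {"dx": 0.2, "dy": -0.06, "dz": -0.1, "roll": 0, "hand": 0.06}, {"dx": 0.2, "dy": -0.06, "dz": -0.1, "roll": 0, "hand": 0.06}]'

```text
time: 5.62
ee_pos: [0.4347, -0.1022, 0.3594]
tcp_rot: [180.0, 0.0, 87.4]
wrist_force: [-0.4, -0.4, -0.7]
opening: 0.06
```

```bash
cat >> h.py <<'E'
def knob():
    for n in("top","scene"):
        c=cam(n); W=pts(c); f=c["frame"].max(2)
        m=((f<80)&(W[...,2]>.07)&(W[...,2]<.13)&(abs(W[...,0]-.49)<.03)&(W[...,1]<-.12)&(W[...,1]>-.36))
        q=W[m]; print(n,len(q), (q.min(0).round(4),q.max(0).round(4)) if len(q) else 0)
E
python3 - <<'E'
from h import *
knob()
c=cam("wrist"); save(c,"w3.png"); np.savez("pics/w3.npz",**c)
go(0.4555,-.0665,.2)
E
```

```text
top 0 0
scene 321 (array([ 0.4739, -0.3221,  0.0703]), array([ 0.4971, -0.2983,  0.1045]))
shift [0.0383 0.0174 0.0038] roll -0.0009 gp [ 0.4362 -0.1039  0.2038] [1.7997e+02 2.0000e-02 8.7200e+01]
```

View pics/w3.png

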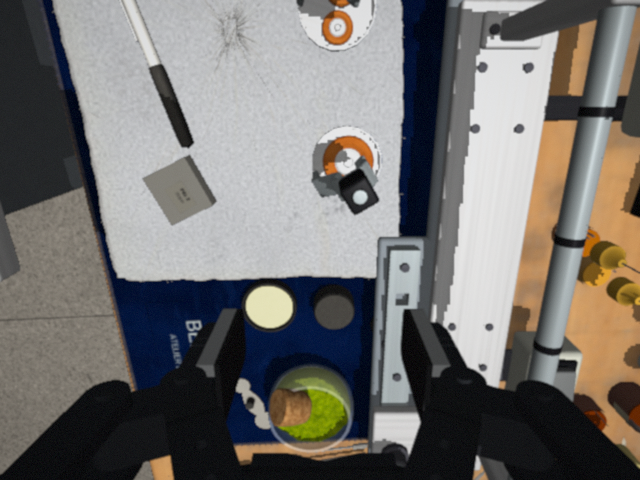

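```bash
cat >> h.py <<'E'
def grips(c,zlo=.128,zhi=.15,box=(.35,.5,-.14,.2)):
    W=pts(c); x,y,z=np.moveaxis(W,-1,0)
    m=((z>zlo)&(z<zhi)&(x>box[0])&(x<box[1])&(y>box[2])&(y<box[3])).astype(np.uint8)
    k,l,s,ce=cv2.connectedComponentsWithStats(m)
    for i in range(1,k):
        if s[i,4]<60: continue
        q=W[l==i]; zt=np.percentile(q[:,2],80); t=q[q[:,2]>zt-.006]
        r=cv2.minAreaRect((t[:,:2]*1000).astype(np.float32))
        f=W[(np.hypot(x-r[0][0]/1e3,y-r[0][1]/1e3)<.045)&(z>.035)&(z<.062)]
        print("grip",ce[i].round(0),len(t),"ztop",zt.round(4),"rect",np.round(r[0],1),np.round(r[1],1),round(r[2],1),"strip",f.mean(0).round(4) if len(f) else None, len(f))
E
python3 - <<'E'
from h import *
c=dict(np.load("pics/w3.npz")); grips(c)
for u,v in[(597,110),(569,240),(546,350)]: print(ray_z(c,u,v,.154).round(4))
W=pts(c)
for v in range(20,400,25):
    r=W[v]; m=(abs(r[:,2]-.155)<.012)&(r[:,0]>.5); u=np.where(m)[0]
    if len(u): print(v,u.min(),u.max(),r[m].mean(0).round(4),ray_z(c,u.mean(),v,.154).round(4))
E
```

```text
grip [358. 194.] 978 ztop 0.1375 rect [454.5 -64.5] [15.  15.4] 28.7 strip [ 0.4327 -0.0742  0.0558] 123
[ 0.5502 -0.0293  0.154 ]
[ 0.547 -0.085  0.154]
[ 0.5441 -0.1425  0.154 ]
20 596 633 [0.549  0.0028 0.1577] [0.5514 0.0033 0.154 ]
45 592 627 [ 0.5487 -0.0057  0.1576] [ 0.551  -0.0054  0.154 ]
70 587 622 [ 0.5483 -0.0144  0.1576] [ 0.5507 -0.0143  0.154 ]
95 582 616 [ 0.5476 -0.0235  0.1578] [ 0.5501 -0.0236  0.154 ]
120 577 611 [ 0.5474 -0.0329  0.1575] [ 0.5497 -0.0332  0.154 ]
145 572 605 [ 0.5467 -0.0427  0.1577] [ 0.549  -0.0432  0.154 ]
170 567 600 [ 0.5464 -0.0529  0.1574] [ 0.5486 -0.0536  0.154 ]
195 562 594 [ 0.5456 -0.0635  0.1574] [ 0.5478 -0.0644  0.154 ]
220 557 589 [ 0.5452 -0.0745  0.1575] [ 0.5474 -0.0757  0.154 ]
245 553 584 [ 0.5446 -0.0859  0.158 ] [ 0.5472 -0.0874  0.154 ]
270 548 577 [ 0.5438 -0.098   0.1576] [ 0.5461 -0.0996  0.154 ]
295 543 572 [ 0.5433 -0.1104  0.1577] [ 0.5456 -0.1124  0.154 ]
320 538 566 [ 0.5426 -0.1236  0.1575] [ 0.5448 -0.1257  0.154 ]
345 533 561 [ 0.5419 -0.137   0.1578] [ 0.5442 -0.1397  0.154 ]
370 528 555 [ 0.5412 -0.1516  0.1575] [ 0.5433 -0.1543  0.154 ]
```

```bash
python3 - <<'E'
from h import *
go(.4545,-.0645,.1275,118.7)
E
```

```text
shift [0.0403 0.0163 0.0763] roll -0.5498 gp [ 0.4362 -0.1039  0.2038] [1.7997e+02 2.0000e-02 8.7200e+01]
```

Request:
drive_tool --plan '[{"dx": 0.02, "dy": 0.008, "dz": 0.01, "roll": -0.12, "hand": 0.05}, {"dx": 0.0403, "dy": 0.0163, "dz": 0.02, "roll": -0.24, "hand": 0.05}, {"dx": 0.0403, "dy": 0.0163, "dz": 0.03, "roll": -0.36, "hand": 0.05}, {"dx": 0.0403, "dy": 0.0163, "dz": 0.03, "roll": -0.48, "hand": 0.05}, {"dx": 0.0403, "dy": 0.0163, "dz": 0.03, "roll": -0.55, "hand": 0.05}, {"dx": 0.0403, "dy": 0.0163, "dz": 0.05, "roll": -0.55, "hand": 0.05}, {"dx": 0.0403, "dy": 0.0163, "dz": 0.0763, "roll": -0.55, "hand": 0.05}, {"dx": 0.0403, "dy": 0.0163, "dz": 0.0763, "roll": -0.55, "hand": 0.05}, {"dx": 0.0403, "dy": 0.0163, "dz": 0.0763, "roll": -0.55, "hand": 0.05}, {"dx": 0.0403, "dy": 0.0163, "dz": 0.0763, "roll": -0.55, "hand": 0.008}, {"dx": 0.0403, "dy": 0.0163, "dz": 0.0763, "roll": -0.55, "hand": 0.008}, {"dx": 0.0403, "dy": 0.0163, "dz": 0.0763, "roll": -0.55, "hand": 0.008}, {"dx": 0.0403, "dy": 0.0163, "dz": 0.0763, "roll": -0.55, "hand": 0.008}, {"dx": 0.0403, "dy": 0.0163, "dz": 0.0763, "roll": -0.55, "hand": 0.008}, {"dx": 0.0403, "dy": 0.0163, "dz": 0.0763, "roll": -0.55, "hand": 0.008}]' --force 60

```text
time: 7.02
ee_pos: [0.4546, -0.0638, 0.2839]
tcp_rot: [179.9, 0.1, 118.8]
wrist_force: [1.0, -0.5, 5.9]
opening: 0.0136
```

```bash
python3 - <<'E'
from h import *
go(.475,-.1994,.217)
go(.4565,-.0645,.217)
E
```

```text
shift [-0.1289 -0.0472 -0.088 ] roll 0.55 gp [ 0.4546 -0.0638  0.1289] [1.7988e+02 1.1000e-01 1.1876e+02]
shift [-0.0017  0.0015 -0.0881] roll 0.55 gp [ 0.4546 -0.0638  0.1289] [1.7988e+02 1.1000e-01 1.1876e+02]
```

Request:
drive_tool --plan '[{"dx": 0, "dy": 0, "dz": -0.03, "roll": 0, "hand": 0.008}, {"dx": 0, "dy": 0, "dz": -0.06, "roll": 0, "hand": 0.008}, {"dx": 0, "dy": 0, "dz": -0.0895, "roll": 0, "hand": 0.008}, {"dx": -0.03, "dy": -0.011, "dz": -0.0895, "roll": 0.1, "hand": 0.008}, {"dx": -0.06, "dy": -0.022, "dz": -0.0895, "roll": 0.2, "hand": 0.008}, {"dx": -0.09, "dy": -0.033, "dz": -0.0895, "roll": 0.3, "hand": 0.008}, {"dx": -0.12, "dy": -0.044, "dz": -0.0895, "roll": 0.4, "hand": 0.008}, {"dx": -0.1289, "dy": -0.0472, "dz": -0.0895, "roll": 0.5, "hand": 0.008}, {"dx": -0.1289, "dy": -0.0472, "dz": -0.0895, "roll": 0.55, "hand": 0.008}, {"dx": -0.1289, "dy": -0.0472, "dz": -0.0895, "roll": 0.55, "hand": 0.008}]'

```text
time: 7.85
ee_pos: [0.4748, -0.2002, 0.3717]
tcp_rot: [-180.0, -0.0, 87.0]
wrist_force: [0.2, 0.5, -2.2]
opening: 0.0136
```

```bash
python3 - <<'E'
from h import *
c=cam("scene"); save(c,"s4.png",(160,400,280,600),2.4)
c2=cam("wrist"); np.savez("pics/w4.npz",**c2)
W=pts(c); x,y,z=np.moveaxis(W,-1,0)
m=(abs(x-.475)<.04)&(abs(y+.2)<.04)&(z<.2)&(z>.08)
for a in np.arange(.1,.2,.01):
    q=W[m&(z>a)&(z<=a+.01)]
    if len(q): print(round(a,2),len(q),q.mean(0).round(4),q.min(0).round(4),q.max(0).round(4))
go(.5418,-.1994,.2185)
E
```

```text
0.1 138 [ 0.4719 -0.2131  0.1084] [ 0.449  -0.2286  0.1041] [ 0.5    -0.1786  0.11  ]
0.11 574 [ 0.4751 -0.2066  0.1138] [ 0.4482 -0.2296  0.11  ] [ 0.5013 -0.178   0.1195]
0.12 34 [ 0.4499 -0.2034  0.1246] [ 0.448  -0.2089  0.1203] [ 0.4526 -0.1953  0.1298]
0.13 32 [ 0.4497 -0.2034  0.1349] [ 0.4481 -0.2094  0.1302] [ 0.4521 -0.1955  0.1397]
0.14 54 [ 0.4511 -0.2028  0.1452] [ 0.4488 -0.21    0.1402] [ 0.456  -0.1948  0.1499]
0.15 68 [ 0.4567 -0.2025  0.1553] [ 0.4522 -0.2107  0.1505] [ 0.4618 -0.194   0.1599]
0.16 73 [ 0.4651 -0.204   0.1651] [ 0.4583 -0.2112  0.16  ] [ 0.4869 -0.1942  0.17  ]
0.17 78 [ 0.477  -0.2052  0.1753] [ 0.4627 -0.2106  0.1701] [ 0.4866 -0.1958  0.1799]
0.18 64 [ 0.4694 -0.2051  0.1854] [ 0.4622 -0.2106  0.1801] [ 0.4861 -0.1969  0.1899]
0.19 57 [ 0.4728 -0.2077  0.1936] [ 0.4614 -0.2109  0.19  ] [ 0.484  -0.1959  0.1999]
shift [ 0.003   0.0669 -0.0016] roll 0.002 gp [ 0.4748 -0.1993  0.2169] [-1.7999e+02 -1.0000e-02  8.7370e+01]
```

View pics/s4.png

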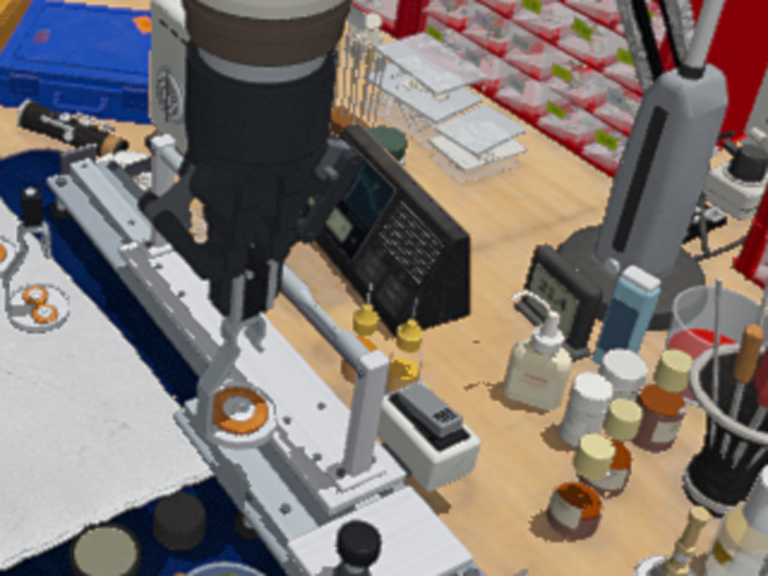

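Request:
drive_tool --plan '[{"dx": 0.001, "dy": 0.03, "dz": -0.0016, "roll": 0.002, "hand": 0.008}, {"dx": 0.001, "dy": 0.05, "dz": -0.0016, "roll": 0.002, "hand": 0.008}, {"dx": 0.001, "dy": 0.0669, "dz": -0.0016, "roll": 0.002, "hand": 0.008}, {"dx": 0.001, "dy": 0.0669, "dz": -0.0016, "roll": 0.002, "hand": 0.008}, {"dx": 0.001, "dy": 0.0669, "dz": 0.004, "roll": 0.002, "hand": 0.008}, {"dx": 0.001, "dy": 0.0669, "dz": 0.01, "roll": 0.002, "hand": 0.008}, {"dx": 0.001, "dy": 0.0669, "dz": 0.014, "roll": 0.002, "hand": 0.008}, {"dx": 0.001, "dy": 0.0669, "dz": 0.014, "roll": 0.002, "hand": 0.008}]'

```text
time: 8.62
ee_pos: [0.5409, -0.2014, 0.3568]
tcp_rot: [-179.9, -0.0, 87.2]
wrist_force: [1.1, -0.0, -1.9]
opening: 0.0141
```

```bash
python3 - <<'E'
from h import *
go(.5418,-.1994,.1885)
c=cam("scene"); save(c,"s5.png",(190,340,330,490),4)
E
```

```text
shift [0.002  0.0008 0.0133] roll -0.0017 gp [ 0.5409 -0.2014  0.2018] [-1.7991e+02 -3.0000e-02  8.7150e+01]
```

View pics/s5.png

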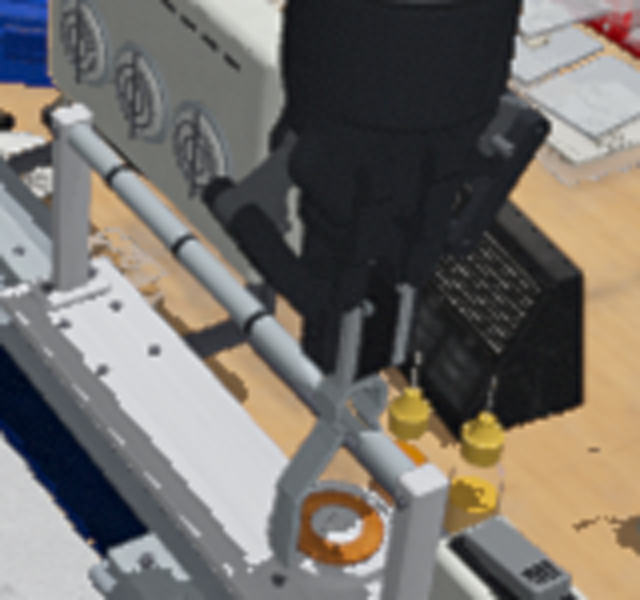

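Request:
drive_tool --plan '[{"dx": 0.0015, "dy": 0.0008, "dz": 0.003, "roll": 0, "hand": 0.008}, {"dx": 0.0015, "dy": 0.0008, "dz": 0.006, "roll": 0, "hand": 0.008}, {"dx": 0.0015, "dy": 0.0008, "dz": 0.009, "roll": 0, "hand": 0.008}, {"dx": 0.0015, "dy": 0.0008, "dz": 0.0125, "roll": 0, "hand": 0.008}, {"dx": 0.0015, "dy": 0.0008, "dz": 0.0125, "roll": 0, "hand": 0.008}, {"dx": 0.0015, "dy": 0.0008, "dz": 0.0125, "roll": 0, "hand": 0.008}]'

```text
time: 9.17
ee_pos: [0.5425, -0.2001, 0.3451]
tcp_rot: [-180.0, -0.0, 87.1]
wrist_force: [-0.6, 0.3, -1.5]
opening: 0.014
```

```bash
python3 - <<'E'
from h import *
print(bot.get_obs()["wrist_force"])
go(.5500,-.0295,.1885)
E
```

```text
[-0.58177278  0.29863491 -1.52417215]
shift [ 0.1708 -0.001   0.0016] roll -0.002 gp [ 0.5425 -0.2001  0.1901] [-1.7997e+02 -1.0000e-02  8.7130e+01]
```

Request:
drive_tool --plan '[{"dx": 0.01, "dy": 0, "dz": 0.001, "roll": 0, "hand": 0.008}, {"dx": 0.02, "dy": 0, "dz": 0.001, "roll": 0, "hand": 0.008}, {"dx": 0.03, "dy": 0, "dz": 0.001, "roll": 0, "hand": 0.008}, {"dx": 0.04, "dy": 0, "dz": 0.001, "roll": 0, "hand": 0.008}, {"dx": 0.05, "dy": 0, "dz": 0.001, "roll": 0, "hand": 0.008}, {"dx": 0.05, "dy": 0, "dz": 0.001, "roll": 0, "hand": 0.008}]'

```text
time: 9.67
ee_pos: [0.5452, -0.1481, 0.3446]
tcp_rot: [180.0, -0.0, 87.2]
wrist_force: [0.5, 0.2, -1.5]
opening: 0.014
```

Request:
drive_tool --plan '[{"dx": 0.02, "dy": 0, "dz": 0, "roll": 0, "hand": 0.008}, {"dx": 0.04, "dy": -0.0005, "dz": 0, "roll": 0, "hand": 0.008}, {"dx": 0.06, "dy": -0.0005, "dz": 0, "roll": 0, "hand": 0.008}, {"dx": 0.08, "dy": -0.001, "dz": 0, "roll": 0, "hand": 0.008}, {"dx": 0.1, "dy": -0.001, "dz": 0, "roll": 0, "hand": 0.008}, {"dx": 0.115, "dy": -0.001, "dz": 0, "roll": 0, "hand": 0.008}, {"dx": 0.1205, "dy": -0.001, "dz": 0, "roll": 0, "hand": 0.008}, {"dx": 0.1205, "dy": -0.001, "dz": 0, "roll": 0, "hand": 0.008}, {"dx": 0.1205, "dy": -0.001, "dz": 0, "roll": 0, "hand": 0.008}]'

```text
time: 10.42
ee_pos: [0.5501, -0.03, 0.3444]
tcp_rot: [180.0, 0.0, 87.2]
wrist_force: [0.3, -0.5, -1.7]
opening: 0.0135
```

```bash
python3 - <<'E'
from h import *
print(bot.get_obs()["wrist_force"])
go(.5500,-.0295,.1885)
c=cam("wrist"); save(c,"w6.png"); np.savez("pics/w6.npz",**c)
E
```

```text
[ 0.28534119 -0.476948   -1.69603756]
shift [ 0.0005 -0.0002  0.0009] roll -0.0015 gp [ 0.5501 -0.03    0.1894] [1.7999e+02 2.0000e-02 8.7170e+01]
```

View pics/w6.png

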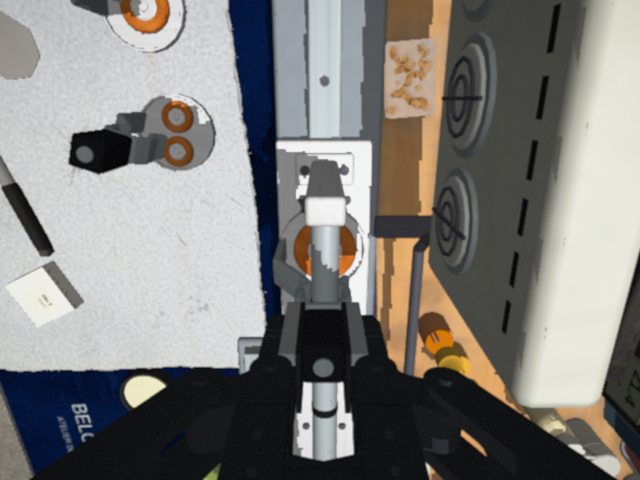

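Request:
drive_tool --plan '[{"dx": 0, "dy": 0, "dz": 0.002, "roll": 0, "hand": 0.008}, {"dx": 0, "dy": 0, "dz": 0.003, "roll": 0, "hand": 0.008}, {"dx": 0, "dy": 0, "dz": 0.003, "roll": 0, "hand": 0.016}, {"dx": 0, "dy": 0, "dz": 0.003, "roll": 0, "hand": 0.02}, {"dx": 0, "dy": 0, "dz": 0.002, "roll": 0, "hand": 0.035}, {"dx": 0, "dy": 0, "dz": 0.001, "roll": 0, "hand": 0.035}, {"dx": 0, "dy": 0, "dz": 0.001, "roll": 0, "hand": 0.035}, {"dx": 0, "dy": 0, "dz": -0.01, "roll": 0, "hand": 0.035}, {"dx": 0, "dy": 0, "dz": -0.03, "roll": 0, "hand": 0.035}, {"dx": 0, "dy": -0.02, "dz": -0.06, "roll": 0, "hand": 0.035}, {"dx": 0, "dy": -0.06, "dz": -0.06, "roll": 0, "hand": 0.05}, {"dx": 0, "dy": -0.1, "dz": -0.06, "roll": 0, "hand": 0.05}, {"dx": 0, "dy": -0.12, "dz": -0.045, "roll": 0, "hand": 0.05}, {"dx": 0, "dy": -0.12, "dz": -0.03, "roll": 0, "hand": 0.05}, {"dx": 0, "dy": -0.12, "dz": -0.03, "roll": 0, "hand": 0.05}]'

```text
time: 11.72
ee_pos: [0.429, -0.0237, 0.3737]
tcp_rot: [-180.0, 0.0, 87.1]
wrist_force: [0.0, -0.5, -0.5]
opening: 0.0502
```

```bash
cat >> h.py <<'E'
def hang(c):
    "dark grips above the rail"
    W=pts(c); x,y,z=np.moveaxis(W,-1,0); f=c["frame"].max(2)
    m=((z>.167)&(z<.205)&(abs(x-.5515-.048*y)<.02)&(y<.16)&(y>-.26)&(f<90)).astype(np.uint8)
    k,l,s,ce=cv2.connectedComponentsWithStats(m)
    for i in range(1,k):
        if s[i,4]>10: q=W[l==i]; print("hang",ce[i].round(0),s[i,4],q.mean(0).round(4),q.min(0).round(4),q.max(0).round(4))
E
python3 - <<'E'
from h import *
for n in("scene","top"): print(n); hang(cam(n))
c=cam("wrist"); np.savez("pics/w7.npz",**c); save(c,"w7.png"); grips(c); hang(c)
go(.45,.03,.2)
E
```

```text
scene
hang [360. 223.] 159 [ 0.5473 -0.0376  0.1823] [ 0.5412 -0.0425  0.1671] [ 0.5569 -0.0264  0.1942]
top
grip [360. 146.] 909 ztop 0.1377 rect [451.3  36.7] [15.  15.1] 68.9 strip [0.4291 0.0458 0.059 ] 123
hang [590. 301.] 2597 [ 0.545  -0.0283  0.1848] [ 0.5394 -0.0387  0.167 ] [ 0.5562 -0.0227  0.1952]
shift [0.0547 0.0167 0.0205] roll -0.0019 gp [ 0.4306 -0.0238  0.2205] [179.95   0.    87.14]
```

View pics/w7.png

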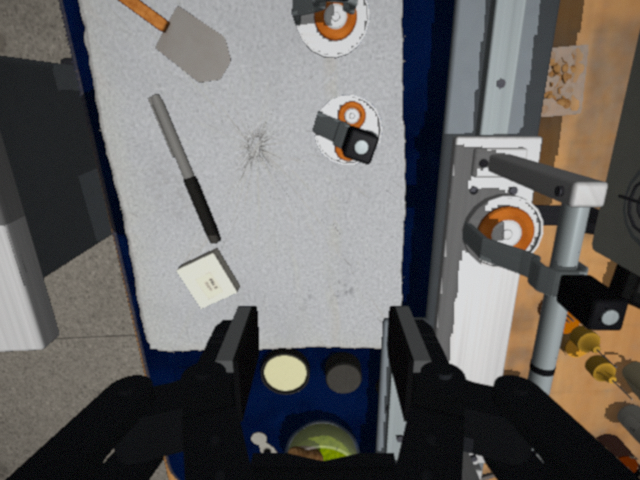

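```bash
python3 - <<'E'
from h import *
go(.4513,.0367,.1285,68.9)
c=dict(np.load("pics/w7.npz")); print(ray_z(c,543,371,.154))
E
```

```text
shift [0.0614 0.0176 0.092 ] roll 0.3183 gp [ 0.4306 -0.0238  0.2205] [179.95   0.    87.14]
[ 0.54792499 -0.087672    0.154     ]
```

Request:
drive_tool --plan '[{"dx": 0.03, "dy": 0.009, "dz": 0, "roll": 0.1, "hand": 0.05}, {"dx": 0.0614, "dy": 0.0176, "dz": 0.02, "roll": 0.2, "hand": 0.05}, {"dx": 0.0614, "dy": 0.0176, "dz": 0.04, "roll": 0.318, "hand": 0.05}, {"dx": 0.0614, "dy": 0.0176, "dz": 0.05, "roll": 0.318, "hand": 0.05}, {"dx": 0.0614, "dy": 0.0176, "dz": 0.075, "roll": 0.318, "hand": 0.05}, {"dx": 0.0614, "dy": 0.0176, "dz": 0.092, "roll": 0.318, "hand": 0.05}, {"dx": 0.0614, "dy": 0.0176, "dz": 0.092, "roll": 0.318, "hand": 0.05}, {"dx": 0.0614, "dy": 0.0176, "dz": 0.092, "roll": 0.318, "hand": 0.008}, {"dx": 0.0614, "dy": 0.0176, "dz": 0.092, "roll": 0.318, "hand": 0.008}, {"dx": 0.0614, "dy": 0.0176, "dz": 0.092, "roll": 0.318, "hand": 0.008}, {"dx": 0.0614, "dy": 0.0176, "dz": 0.092, "roll": 0.318, "hand": 0.008}, {"dx": 0.0614, "dy": 0.0176, "dz": 0.092, "roll": 0.318, "hand": 0.008}, {"dx": 0.0614, "dy": 0.0176, "dz": 0.092, "roll": 0.318, "hand": 0.008}]' --force 60

```text
time: 12.95
ee_pos: [0.4514, 0.0365, 0.2842]
tcp_rot: [179.8, -0.1, 68.9]
wrist_force: [0.8, -0.8, 7.0]
opening: 0.0137
```

```bash
python3 - <<'E'
from h import *
go(.475,-.1994,.2185)
E
```

```text
shift [-0.2116  0.1071 -0.0892] roll -0.3198 gp [0.4514 0.0365 0.1292] [ 1.7982e+02 -6.0000e-02  6.8930e+01]
```

Request:
drive_tool --plan '[{"dx": 0, "dy": 0, "dz": -0.03, "roll": 0, "hand": 0.008}, {"dx": 0, "dy": 0, "dz": -0.06, "roll": 0, "hand": 0.008}, {"dx": 0, "dy": 0, "dz": -0.0892, "roll": 0, "hand": 0.008}, {"dx": -0.03, "dy": 0.015, "dz": -0.0892, "roll": -0.08, "hand": 0.008}, {"dx": -0.06, "dy": 0.03, "dz": -0.0892, "roll": -0.16, "hand": 0.008}, {"dx": -0.09, "dy": 0.045, "dz": -0.0892, "roll": -0.24, "hand": 0.008}, {"dx": -0.12, "dy": 0.06, "dz": -0.0892, "roll": -0.32, "hand": 0.008}, {"dx": -0.15, "dy": 0.075, "dz": -0.0892, "roll": -0.32, "hand": 0.008}, {"dx": -0.18, "dy": 0.09, "dz": -0.0892, "roll": -0.32, "hand": 0.008}, {"dx": -0.2, "dy": 0.1, "dz": -0.0892, "roll": -0.32, "hand": 0.008}, {"dx": -0.2116, "dy": 0.1071, "dz": -0.0892, "roll": -0.32, "hand": 0.008}, {"dx": -0.2116, "dy": 0.1071, "dz": -0.0892, "roll": -0.32, "hand": 0.008}, {"dx": -0.2116, "dy": 0.1071, "dz": -0.0892, "roll": -0.32, "hand": 0.008}]'

```text
time: 14.03
ee_pos: [0.4747, -0.1995, 0.3715]
tcp_rot: [-180.0, -0.0, 87.2]
wrist_force: [0.4, 0.8, -2.0]
opening: 0.0138
```

```bash
cat >> h.py <<'E'
def held():
    c=cam("scene"); W=pts(c); x,y,z=np.moveaxis(W,-1,0)
    m=(abs(x-.475)<.04)&(abs(y+.2)<.04)&(z<.2)&(z>.08)
    for a in np.arange(.1,.2,.01):
        q=W[m&(z>a)&(z<=a+.01)]
        if len(q): print(round(a,2),len(q),q.mean(0).round(4),q.min(0).round(4),q.max(0).round(4))
E
python3 - <<'E'
from h import *
held()
go(.5420,-.1994,.2015)
E
```

```text
0.1 267 [ 0.4748 -0.2058  0.1086] [ 0.4492 -0.2275  0.104 ] [ 0.5001 -0.1761  0.11  ]
0.11 452 [ 0.4749 -0.2045  0.1129] [ 0.4485 -0.2276  0.11  ] [ 0.5017 -0.1759  0.1197]
0.12 32 [ 0.4498 -0.2013  0.1251] [ 0.4489 -0.2076  0.1203] [ 0.4519 -0.1928  0.1296]
0.13 32 [ 0.4499 -0.2016  0.1348] [ 0.4485 -0.2078  0.13  ] [ 0.4518 -0.1933  0.14  ]
0.14 49 [ 0.4514 -0.2009  0.1456] [ 0.449  -0.2069  0.14  ] [ 0.4562 -0.1922  0.1497]
0.15 65 [ 0.4567 -0.2011  0.1548] [ 0.4525 -0.2079  0.15  ] [ 0.4622 -0.1935  0.1599]
0.16 77 [ 0.4656 -0.2018  0.1651] [ 0.458  -0.2082  0.16  ] [ 0.4855 -0.1923  0.17  ]
0.17 75 [ 0.4762 -0.2031  0.1752] [ 0.4629 -0.2087  0.1701] [ 0.4869 -0.1945  0.1798]
0.18 65 [ 0.4703 -0.2028  0.1849] [ 0.4626 -0.2085  0.1801] [ 0.4866 -0.1918  0.19  ]
0.19 55 [ 0.473  -0.2062  0.1938] [ 0.4618 -0.2088  0.1902] [ 0.484  -0.1953  0.1998]
shift [0.0027 0.0673 0.0151] roll 0.0 gp [ 0.4747 -0.1988  0.2167] [-1.7998e+02 -3.0000e-02  8.7250e+01]
```

Identical hold to before, so I'll repeat the insertion.

Request:
drive_tool --plan '[{"dx": 0.001, "dy": 0.03, "dz": -0.0016, "roll": 0, "hand": 0.008}, {"dx": 0.001, "dy": 0.05, "dz": -0.0016, "roll": 0, "hand": 0.008}, {"dx": 0.001, "dy": 0.0673, "dz": -0.0016, "roll": 0, "hand": 0.008}, {"dx": 0.001, "dy": 0.0673, "dz": -0.0016, "roll": 0, "hand": 0.008}, {"dx": 0.001, "dy": 0.0673, "dz": 0.004, "roll": 0, "hand": 0.008}, {"dx": 0.001, "dy": 0.0673, "dz": 0.01, "roll": 0, "hand": 0.008}, {"dx": 0.001, "dy": 0.0673, "dz": 0.014, "roll": 0, "hand": 0.008}, {"dx": 0.001, "dy": 0.0673, "dz": 0.014, "roll": 0, "hand": 0.008}]'

```text
time: 14.75
ee_pos: [0.5412, -0.2012, 0.3565]
tcp_rot: [-179.9, -0.0, 87.3]
wrist_force: [-0.3, 0.1, -2.5]
opening: 0.0137
```

```bash
python3 - <<'E'
from h import *
go(.5424,-.1994,.1895)
E
```

```text
shift [0.0018 0.0011 0.012 ] roll 0.0001 gp [ 0.5412 -0.2012  0.2015] [-1.7991e+02 -3.0000e-02  8.7260e+01]
```

Request:
drive_tool --plan '[{"dx": 0.0015, "dy": 0.0008, "dz": 0.003, "roll": 0, "hand": 0.008}, {"dx": 0.0015, "dy": 0.0008, "dz": 0.006, "roll": 0, "hand": 0.008}, {"dx": 0.0015, "dy": 0.0008, "dz": 0.009, "roll": 0, "hand": 0.008}, {"dx": 0.0015, "dy": 0.0008, "dz": 0.0125, "roll": 0, "hand": 0.008}, {"dx": 0.0015, "dy": 0.0008, "dz": 0.0125, "roll": 0, "hand": 0.008}, {"dx": 0.0015, "dy": 0.0008, "dz": 0.0125, "roll": 0, "hand": 0.008}]'

```text
time: 15.25
ee_pos: [0.5428, -0.2001, 0.3448]
tcp_rot: [-180.0, -0.0, 87.2]
wrist_force: [0.0, 0.7, -1.9]
opening: 0.0138
```

```bash
python3 - <<'E'
from h import *
go(.5474,-.0855,.1895)
E
```

```text
shift [ 0.1147 -0.0009  0.0003] roll -0.0001 gp [ 0.5428 -0.2001  0.1898] [-1.7998e+02 -1.0000e-02  8.7240e+01]
```

Request:
drive_tool --plan '[{"dx": 0.01, "dy": 0, "dz": 0.0005, "roll": 0, "hand": 0.008}, {"dx": 0.02, "dy": 0, "dz": 0.0005, "roll": 0, "hand": 0.008}, {"dx": 0.03, "dy": 0, "dz": 0.0005, "roll": 0, "hand": 0.008}, {"dx": 0.04, "dy": -0.0005, "dz": 0.0005, "roll": 0, "hand": 0.008}, {"dx": 0.055, "dy": -0.0005, "dz": 0.0005, "roll": 0, "hand": 0.008}, {"dx": 0.07, "dy": -0.0008, "dz": 0.0005, "roll": 0, "hand": 0.008}, {"dx": 0.085, "dy": -0.0008, "dz": 0.0005, "roll": 0, "hand": 0.008}, {"dx": 0.1, "dy": -0.0009, "dz": 0.0005, "roll": 0, "hand": 0.008}, {"dx": 0.11, "dy": -0.0009, "dz": 0.0005, "roll": 0, "hand": 0.008}, {"dx": 0.1147, "dy": -0.0009, "dz": 0.0005, "roll": 0, "hand": 0.008}, {"dx": 0.1147, "dy": -0.0009, "dz": 0.0005, "roll": 0, "hand": 0.008}, {"dx": 0.1147, "dy": -0.0009, "dz": 0.0005, "roll": 0, "hand": 0.008}]'

```text
time: 16.25
ee_pos: [0.5475, -0.0853, 0.3447]
tcp_rot: [180.0, 0.0, 87.3]
wrist_force: [-0.5, 0.2, -1.8]
opening: 0.014
```

```bash
python3 - <<'E'
from h import *
go(.5474,-.0855,.1865)
c=cam("scene"); hang(c)
E
```

```text
shift [-0.0002 -0.      0.0032] roll 0.0006 gp [ 0.5475 -0.0853  0.1897] [1.7999e+02 2.0000e-02 8.7290e+01]
hang [380. 236.] 176 [ 0.5506 -0.0926  0.1894] [ 0.5373 -0.0991  0.167 ] [ 0.5569 -0.0763  0.205 ]
hang [357. 229.] 23 [ 0.5433 -0.0359  0.1713] [ 0.5415 -0.0407  0.167 ] [ 0.5469 -0.0291  0.1767]
hang [388. 232.] 18 [ 0.5653 -0.094   0.1919] [ 0.5608 -0.0982  0.1779] [ 0.567  -0.0918  0.2031]
hang [369. 238.] 96 [ 0.5302 -0.0894  0.1912] [ 0.5271 -0.0955  0.172 ] [ 0.5352 -0.0788  0.2048]
```

Request:
drive_tool --plan '[{"dx": 0, "dy": 0, "dz": 0.002, "roll": 0, "hand": 0.008}, {"dx": 0, "dy": 0, "dz": 0.003, "roll": 0, "hand": 0.008}, {"dx": 0, "dy": 0, "dz": 0.003, "roll": 0, "hand": 0.016}, {"dx": 0, "dy": 0, "dz": 0.003, "roll": 0, "hand": 0.02}, {"dx": 0, "dy": 0, "dz": 0.002, "roll": 0, "hand": 0.035}, {"dx": 0, "dy": 0, "dz": 0.001, "roll": 0, "hand": 0.035}, {"dx": 0, "dy": 0, "dz": 0.001, "roll": 0, "hand": 0.035}, {"dx": 0, "dy": 0, "dz": -0.01, "roll": 0, "hand": 0.035}, {"dx": 0, "dy": 0, "dz": -0.03, "roll": 0, "hand": 0.035}, {"dx": 0, "dy": -0.02, "dz": -0.06, "roll": 0, "hand": 0.035}, {"dx": 0, "dy": -0.06, "dz": -0.06, "roll": 0, "hand": 0.05}, {"dx": 0.03, "dy": -0.1, "dz": -0.06, "roll": 0, "hand": 0.05}, {"dx": 0.06, "dy": -0.11, "dz": -0.045, "roll": 0, "hand": 0.05}, {"dx": 0.1, "dy": -0.11, "dz": -0.03, "roll": 0, "hand": 0.05}, {"dx": 0.13, "dy": -0.11, "dz": -0.03, "roll": 0, "hand": 0.05}, {"dx": 0.13, "dy": -0.11, "dz": -0.03, "roll": 0, "hand": 0.05}, {"dx": 0.13, "dy": -0.11, "dz": -0.03, "roll": 0, "hand": 0.05}]'

```text
time: 17.72
ee_pos: [0.4436, 0.0509, 0.3754]
tcp_rot: [180.0, -0.0, 87.4]
wrist_force: [-0.1, -0.8, 1.1]
opening: 0.0497
```

```bash
python3 - <<'E'
from h import *
hang(cam("scene"))
c=cam("wrist"); np.savez("pics/w8.npz",**c); grips(c)
go(.443,.1115,.1285,90)
E
```

```text
hang [360. 223.] 160 [ 0.5475 -0.0376  0.1821] [ 0.5411 -0.0421  0.1673] [ 0.5575 -0.0268  0.195 ]
hang [377. 240.] 177 [ 0.5447 -0.0915  0.1828] [ 0.5383 -0.0977  0.1673] [ 0.5543 -0.0803  0.1942]
grip [316. 141.] 916 ztop 0.1376 rect [442.8 114. ] [15.1 15. ] 83.0 strip [0.4191 0.1174 0.0583] 115
shift [ 0.062  -0.0039  0.0919] roll -0.0476 gp [0.4439 0.0494 0.2204] [1.7995e+02 1.0000e-02 8.7270e+01]
```

```bash
python3 - <<'E'
from h import *
go(.4428,.114,.1285,83)
E
```

```text
shift [ 0.0645 -0.0042  0.0918] roll 0.0745 gp [0.4439 0.0494 0.2204] [1.7995e+02 1.0000e-02 8.7270e+01]
```

Request:
drive_tool --plan '[{"dx": 0.03, "dy": -0.0042, "dz": 0, "roll": 0.0745, "hand": 0.05}, {"dx": 0.0645, "dy": -0.0042, "dz": 0.02, "roll": 0.0745, "hand": 0.05}, {"dx": 0.0645, "dy": -0.0042, "dz": 0.04, "roll": 0.0745, "hand": 0.05}, {"dx": 0.0645, "dy": -0.0042, "dz": 0.05, "roll": 0.0745, "hand": 0.05}, {"dx": 0.0645, "dy": -0.0042, "dz": 0.075, "roll": 0.0745, "hand": 0.05}, {"dx": 0.0645, "dy": -0.0042, "dz": 0.0918, "roll": 0.0745, "hand": 0.05}, {"dx": 0.0645, "dy": -0.0042, "dz": 0.0918, "roll": 0.0745, "hand": 0.05}, {"dx": 0.0645, "dy": -0.0042, "dz": 0.0918, "roll": 0.0745, "hand": 0.008}, {"dx": 0.0645, "dy": -0.0042, "dz": 0.0918, "roll": 0.0745, "hand": 0.008}, {"dx": 0.0645, "dy": -0.0042, "dz": 0.0918, "roll": 0.0745, "hand": 0.008}, {"dx": 0.0645, "dy": -0.0042, "dz": 0.0918, "roll": 0.0745, "hand": 0.008}, {"dx": 0.0645, "dy": -0.0042, "dz": 0.0918, "roll": 0.0745, "hand": 0.008}, {"dx": 0.0645, "dy": -0.0042, "dz": 0.0918, "roll": 0.0745, "hand": 0.008}]' --force 60

```text
time: 18.9
ee_pos: [0.4432, 0.1142, 0.2846]
tcp_rot: [179.8, -0.0, 83.0]
wrist_force: [0.5, -1.9, 6.7]
opening: 0.0139
```

```bash
python3 - <<'E'
from h import *
go(.475,-.1994,.2185)
E
```

```text
shift [-0.3073  0.0702 -0.0889] roll -0.0748 gp [0.4432 0.1142 0.1296] [ 1.7982e+02 -3.0000e-02  8.2970e+01]
```

Request:
drive_tool --plan '[{"dx": 0, "dy": 0, "dz": -0.03, "roll": 0, "hand": 0.008}, {"dx": 0, "dy": 0, "dz": -0.06, "roll": 0, "hand": 0.008}, {"dx": 0, "dy": 0, "dz": -0.0889, "roll": 0, "hand": 0.008}, {"dx": -0.03, "dy": 0.005, "dz": -0.0889, "roll": -0.03, "hand": 0.008}, {"dx": -0.06, "dy": 0.01, "dz": -0.0889, "roll": -0.075, "hand": 0.008}, {"dx": -0.09, "dy": 0.015, "dz": -0.0889, "roll": -0.075, "hand": 0.008}, {"dx": -0.12, "dy": 0.02, "dz": -0.0889, "roll": -0.075, "hand": 0.008}, {"dx": -0.15, "dy": 0.027, "dz": -0.0889, "roll": -0.075, "hand": 0.008}, {"dx": -0.18, "dy": 0.034, "dz": -0.0889, "roll": -0.075, "hand": 0.008}, {"dx": -0.21, "dy": 0.041, "dz": -0.0889, "roll": -0.075, "hand": 0.008}, {"dx": -0.24, "dy": 0.048, "dz": -0.0889, "roll": -0.075, "hand": 0.008}, {"dx": -0.27, "dy": 0.055, "dz": -0.0889, "roll": -0.075, "hand": 0.008}, {"dx": -0.295, "dy": 0.062, "dz": -0.0889, "roll": -0.075, "hand": 0.008}, {"dx": -0.3073, "dy": 0.0702, "dz": -0.0889, "roll": -0.075, "hand": 0.008}, {"dx": -0.3073, "dy": 0.0702, "dz": -0.0889, "roll": -0.075, "hand": 0.008}, {"dx": -0.3073, "dy": 0.0702, "dz": -0.0889, "roll": -0.075, "hand": 0.008}]'

```text
time: 20.23
ee_pos: [0.4748, -0.1999, 0.3716]
tcp_rot: [-180.0, -0.0, 87.2]
wrist_force: [0.1, 0.6, -2.5]
opening: 0.0137
```

```bash
python3 - <<'E'
from h import *
held()
go(.5420,-.1994,.2015)
E
```

```text
0.1 289 [ 0.4751 -0.2076  0.1084] [ 0.4489 -0.228   0.1038] [ 0.4997 -0.1769  0.11  ]
0.11 439 [ 0.4748 -0.2045  0.113 ] [ 0.4488 -0.2274  0.11  ] [ 0.5017 -0.176   0.12  ]
0.12 26 [ 0.4498 -0.2024  0.1251] [ 0.4482 -0.2088  0.1202] [ 0.4518 -0.1956  0.1296]
0.13 31 [ 0.4498 -0.2027  0.1351] [ 0.4481 -0.2077  0.1302] [ 0.4529 -0.1956  0.1389]
0.14 55 [ 0.4514 -0.2018  0.1454] [ 0.4484 -0.2077  0.1401] [ 0.4555 -0.194   0.1499]
0.15 65 [ 0.4571 -0.2016  0.155 ] [ 0.4525 -0.2089  0.1502] [ 0.4621 -0.194   0.1599]
0.16 75 [ 0.4663 -0.2028  0.1649] [ 0.4593 -0.2092  0.16  ] [ 0.4878 -0.1934  0.1699]
0.17 80 [ 0.4762 -0.2037  0.1753] [ 0.4628 -0.2096  0.1701] [ 0.4854 -0.1954  0.1799]
0.18 64 [ 0.4696 -0.2034  0.1854] [ 0.4627 -0.2089  0.1804] [ 0.4857 -0.1933  0.1899]
0.19 53 [ 0.473  -0.2066  0.1938] [ 0.4623 -0.2091  0.1901] [ 0.4835 -0.1963  0.1993]
shift [0.003  0.0672 0.0153] roll 0.0 gp [ 0.4747 -0.1992  0.2168] [-1.7998e+02 -2.0000e-02  8.7250e+01]
```

Request:
drive_tool --plan '[{"dx": 0.001, "dy": 0.03, "dz": -0.0016, "roll": 0, "hand": 0.008}, {"dx": 0.001, "dy": 0.05, "dz": -0.0016, "roll": 0, "hand": 0.008}, {"dx": 0.001, "dy": 0.0673, "dz": -0.0016, "roll": 0, "hand": 0.008}, {"dx": 0.001, "dy": 0.0673, "dz": -0.0016, "roll": 0, "hand": 0.008}, {"dx": 0.001, "dy": 0.0673, "dz": 0.004, "roll": 0, "hand": 0.008}, {"dx": 0.001, "dy": 0.0673, "dz": 0.01, "roll": 0, "hand": 0.008}, {"dx": 0.001, "dy": 0.0673, "dz": 0.014, "roll": 0, "hand": 0.008}, {"dx": 0.001, "dy": 0.0673, "dz": 0.014, "roll": 0, "hand": 0.008}]'

```text
time: 20.95
ee_pos: [0.5413, -0.2012, 0.3566]
tcp_rot: [-179.9, -0.0, 87.3]
wrist_force: [-0.6, -0.8, -1.6]
opening: 0.0138
```

Request:
drive_tool --plan '[{"dx": 0.0015, "dy": 0.0008, "dz": 0.003, "roll": 0, "hand": 0.008}, {"dx": 0.0015, "dy": 0.0008, "dz": 0.006, "roll": 0, "hand": 0.008}, {"dx": 0.0015, "dy": 0.0008, "dz": 0.009, "roll": 0, "hand": 0.008}, {"dx": 0.0015, "dy": 0.0008, "dz": 0.0125, "roll": 0, "hand": 0.008}, {"dx": 0.0015, "dy": 0.0008, "dz": 0.0125, "roll": 0, "hand": 0.008}, {"dx": 0.0015, "dy": 0.0008, "dz": 0.0125, "roll": 0, "hand": 0.008}]'

```text
time: 21.45
ee_pos: [0.5429, -0.2, 0.3449]
tcp_rot: [-180.0, -0.0, 87.3]
wrist_force: [-0.5, -0.3, -1.4]
opening: 0.0138
```

```bash
python3 - <<'E'
from h import *
go(.5447,-.1405,.1895)
E
```

```text
shift [ 0.0596 -0.001   0.0004] roll 0.0004 gp [ 0.5429 -0.2     0.1899] [-1.7998e+02 -1.0000e-02  8.7270e+01]
```

Request:
drive_tool --plan '[{"dx": 0.01, "dy": 0, "dz": 0.0005, "roll": 0, "hand": 0.008}, {"dx": 0.02, "dy": 0, "dz": 0.0005, "roll": 0, "hand": 0.008}, {"dx": 0.03, "dy": 0, "dz": 0.0005, "roll": 0, "hand": 0.008}, {"dx": 0.04, "dy": -0.0005, "dz": 0.0005, "roll": 0, "hand": 0.008}, {"dx": 0.05, "dy": -0.0008, "dz": 0.0005, "roll": 0, "hand": 0.008}, {"dx": 0.056, "dy": -0.001, "dz": 0.0005, "roll": 0, "hand": 0.008}, {"dx": 0.059, "dy": -0.001, "dz": 0.0005, "roll": 0, "hand": 0.008}, {"dx": 0.059, "dy": -0.001, "dz": 0.0005, "roll": 0, "hand": 0.008}, {"dx": 0.059, "dy": -0.001, "dz": 0.0005, "roll": 0, "hand": 0.008}]'

```text
time: 22.2
ee_pos: [0.5448, -0.1409, 0.3447]
tcp_rot: [180.0, 0.0, 87.3]
wrist_force: [0.2, 0.7, -1.4]
opening: 0.0137
```

Request:
drive_tool --plan '[{"dx": 0, "dy": 0, "dz": 0.002, "roll": 0, "hand": 0.008}, {"dx": 0, "dy": 0, "dz": 0.003, "roll": 0, "hand": 0.008}, {"dx": 0, "dy": 0, "dz": 0.003, "roll": 0, "hand": 0.016}, {"dx": 0, "dy": 0, "dz": 0.003, "roll": 0, "hand": 0.02}, {"dx": 0, "dy": 0, "dz": 0.002, "roll": 0, "hand": 0.035}, {"dx": 0, "dy": 0, "dz": 0.001, "roll": 0, "hand": 0.035}, {"dx": 0, "dy": 0, "dz": 0.001, "roll": 0, "hand": 0.035}, {"dx": 0, "dy": 0, "dz": -0.01, "roll": 0, "hand": 0.035}, {"dx": 0, "dy": 0, "dz": -0.03, "roll": 0, "hand": 0.035}, {"dx": 0, "dy": -0.02, "dz": -0.06, "roll": 0, "hand": 0.035}, {"dx": 0, "dy": -0.06, "dz": -0.06, "roll": 0, "hand": 0.05}, {"dx": 0, "dy": -0.09, "dz": -0.06, "roll": 0, "hand": 0.05}, {"dx": 0, "dy": -0.09, "dz": -0.06, "roll": 0, "hand": 0.05}, {"dx": 0, "dy": -0.09, "dz": -0.06, "roll": 0, "hand": 0.05}]'

```text
time: 23.37
ee_pos: [0.4538, -0.1367, 0.4064]
tcp_rot: [179.8, 0.0, 87.2]
wrist_force: [0.5, -0.9, -0.6]
opening: 0.0497
```

```bash
python3 - <<'E'
from h import *
c=cam("scene"); hang(c); save(c,"s9a.png",(170,400,280,560),2.5)
c=cam("wrist"); np.savez("pics/w9.npz",**c); hang(c); save(c,"w9.png")
go(.487,-.3065,.15)
E
```

```text
hang [356. 222.] 31 [ 0.5429 -0.0312  0.1829] [ 0.5405 -0.0365  0.1672] [ 0.5474 -0.0263  0.1938]
hang [377. 240.] 173 [ 0.5447 -0.0916  0.183 ] [ 0.5386 -0.0967  0.168 ] [ 0.5542 -0.0797  0.1949]
hang [396. 259.] 190 [ 0.5417 -0.1469  0.1829] [ 0.5362 -0.1525  0.1674] [ 0.5519 -0.1355  0.1953]
hang [530.  35.] 2165 [ 0.5449 -0.0321  0.1874] [ 0.5397 -0.0392  0.167 ] [ 0.5555 -0.0239  0.1955]
hang [511. 162.] 1586 [ 0.5423 -0.084   0.1871] [ 0.5372 -0.0928  0.1673] [ 0.5526 -0.0777  0.1954]
hang [495. 271.] 1532 [ 0.5405 -0.1383  0.1857] [ 0.5349 -0.1486  0.167 ] [ 0.5507 -0.1331  0.1951]
shift [-0.168   0.0397  0.1004] roll 0.0005 gp [ 0.4552 -0.1368  0.2504] [1.7993e+02 1.0000e-02 8.7280e+01]
```

View pics/w9.png

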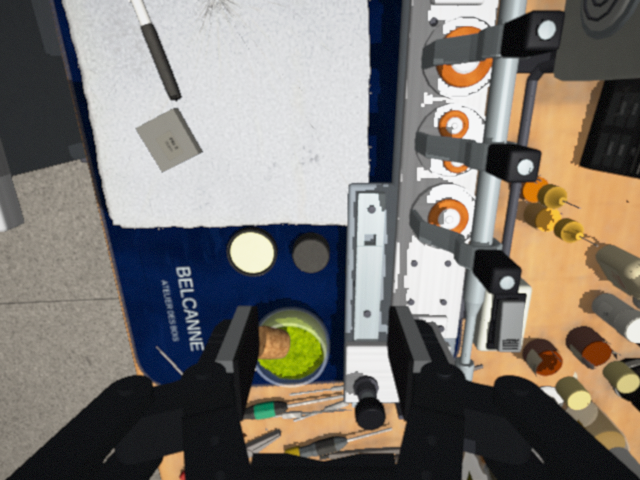

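Request:
drive_tool --plan '[{"dx": -0.03, "dy": 0.007, "dz": 0.0, "roll": 0, "hand": 0.05}, {"dx": -0.07, "dy": 0.016, "dz": 0.0, "roll": 0, "hand": 0.05}, {"dx": -0.11, "dy": 0.026, "dz": 0.0, "roll": 0, "hand": 0.05}, {"dx": -0.15, "dy": 0.036, "dz": 0.02, "roll": 0, "hand": 0.05}, {"dx": -0.168, "dy": 0.0397, "dz": 0.05, "roll": 0, "hand": 0.05}, {"dx": -0.168, "dy": 0.0397, "dz": 0.08, "roll": 0, "hand": 0.05}, {"dx": -0.168, "dy": 0.0397, "dz": 0.1, "roll": 0, "hand": 0.05}, {"dx": -0.168, "dy": 0.0397, "dz": 0.1, "roll": 0, "hand": 0.05}, {"dx": -0.168, "dy": 0.0397, "dz": 0.1, "roll": 0, "hand": 0.05}]'

```text
time: 24.22
ee_pos: [0.487, -0.3065, 0.3037]
tcp_rot: [-179.9, -0.1, 87.3]
wrist_force: [0.0, 0.5, 0.9]
opening: 0.05
```

```bash
python3 - <<'E'
from h import *
go(.4865,-.306,.103)
hang(cam("scene"))
knob()
E
```

```text
shift [ 0.0004 -0.0004  0.0457] roll 0.0007 gp [ 0.487  -0.3065  0.1487] [-1.7986e+02 -8.0000e-02  8.7290e+01]
hang [360. 223.] 159 [ 0.5475 -0.0375  0.1821] [ 0.5409 -0.0437  0.1671] [ 0.5573 -0.0261  0.1957]
hang [377. 240.] 178 [ 0.5448 -0.0914  0.1826] [ 0.5382 -0.0969  0.1674] [ 0.5541 -0.0802  0.1954]
hang [395. 259.] 191 [ 0.5416 -0.1467  0.1828] [ 0.5356 -0.1522  0.167 ] [ 0.5519 -0.1358  0.1946]
top 139 (array([ 0.4751, -0.3172,  0.0703]), array([ 0.497 , -0.2947,  0.1055]))
scene 334 (array([ 0.4738, -0.3221,  0.0701]), array([ 0.4976, -0.2991,  0.1049]))
```

Request:
drive_tool --plan '[{"dx": 0, "dy": 0, "dz": 0.025, "roll": 0, "hand": 0.05}, {"dx": 0, "dy": 0, "dz": 0.046, "roll": 0, "hand": 0.05}, {"dx": 0, "dy": 0, "dz": 0.046, "roll": 0, "hand": 0.05}, {"dx": 0, "dy": 0, "dz": 0.046, "roll": 0, "hand": 0.015}, {"dx": 0, "dy": 0, "dz": 0.046, "roll": 0, "hand": 0.015}, {"dx": 0, "dy": 0, "dz": 0.046, "roll": 0, "hand": 0.015}, {"dx": 0, "dy": 0, "dz": 0.046, "roll": 0, "hand": 0.015}, {"dx": 0, "dy": 0, "dz": 0.046, "roll": 0, "hand": 0.015}, {"dx": 0, "dy": 0, "dz": 0.046, "roll": 0, "hand": 0.015}]' --force 70

```text
time: 25.12
ee_pos: [0.4866, -0.3066, 0.2613]
tcp_rot: [179.9, 0.1, 87.3]
wrist_force: [-4.4, 0.8, 5.7]
opening: 0.0212
```

Request:
drive_tool --plan '[{"dx": 0, "dy": 0, "dz": -0.006, "roll": 0, "hand": 0.015}, {"dx": 0, "dy": 0, "dz": -0.0115, "roll": 0, "hand": 0.015}, {"dx": 0, "dy": 0, "dz": -0.0115, "roll": 0, "hand": 0.015}, {"dx": 0, "dy": 0, "dz": -0.0115, "roll": 0, "hand": 0.015}]'

```text
time: 25.45
ee_pos: [0.4867, -0.3066, 0.2705]
tcp_rot: [180.0, 0.0, 87.3]
wrist_force: [1.1, -1.1, -8.4]
opening: 0.0213
```

Request:
drive_tool --plan '[{"dx": 0.003, "dy": 0, "dz": -0.0005, "roll": 0, "hand": 0.015}, {"dx": 0.008, "dy": 0, "dz": -0.0005, "roll": 0, "hand": 0.015}, {"dx": 0.015, "dy": 0, "dz": -0.0005, "roll": 0, "hand": 0.015}, {"dx": 0.02, "dy": 0, "dz": -0.0005, "roll": 0, "hand": 0.015}, {"dx": 0.02, "dy": 0, "dz": -0.0005, "roll": 0, "hand": 0.015}]'

```text
time: 25.87
ee_pos: [0.4877, -0.2852, 0.2706]
tcp_rot: [180.0, -0.1, 87.3]
wrist_force: [3.9, 2.4, -9.1]
opening: 0.0215
```

```bash
python3 - <<'E'
from h import *
hang(cam("scene")); knob(); print(bot.get_obs()["wrist_force"])
go(.4934,-.1669,.1115)
E
```

```text
hang [353. 217.] 150 [ 0.5481 -0.0156  0.1828] [ 0.5422 -0.0215  0.167 ] [ 0.5572 -0.0029  0.1948]
hang [370. 233.] 166 [ 0.5458 -0.0702  0.1823] [ 0.5399 -0.0759  0.1672] [ 0.555  -0.0585  0.1943]
hang [388. 252.] 176 [ 0.5429 -0.1257  0.1829] [ 0.5369 -0.1304  0.1673] [ 0.5523 -0.1142  0.1947]
top 147 (array([ 0.4639, -0.2881,  0.0702]), array([ 0.5111, -0.2728,  0.129 ]))
scene 433 (array([ 0.4632, -0.3012,  0.07  ]), array([ 0.5107, -0.2756,  0.1299]))
[ 4.32803657  1.59543468 -8.32441557]
shift [0.1192 0.0002 0.0042] roll 0.0014 gp [ 0.4877 -0.286   0.1156] [ 1.7999e+02 -6.0000e-02  8.7330e+01]
```

Request:
drive_tool --plan '[{"dx": 0.005, "dy": 0, "dz": 0, "roll": 0, "hand": 0.015}, {"dx": 0.014, "dy": 0, "dz": 0, "roll": 0, "hand": 0.015}, {"dx": 0.024, "dy": 0, "dz": 0, "roll": 0, "hand": 0.015}, {"dx": 0.034, "dy": 0, "dz": 0, "roll": 0, "hand": 0.015}, {"dx": 0.044, "dy": 0, "dz": 0, "roll": 0, "hand": 0.015}, {"dx": 0.054, "dy": 0, "dz": 0, "roll": 0, "hand": 0.015}, {"dx": 0.064, "dy": 0, "dz": 0, "roll": 0, "hand": 0.015}, {"dx": 0.074, "dy": 0, "dz": 0, "roll": 0, "hand": 0.015}, {"dx": 0.084, "dy": 0, "dz": 0, "roll": 0, "hand": 0.015}, {"dx": 0.094, "dy": 0, "dz": 0, "roll": 0, "hand": 0.015}, {"dx": 0.104, "dy": 0, "dz": 0, "roll": 0, "hand": 0.015}, {"dx": 0.112, "dy": 0, "dz": 0, "roll": 0, "hand": 0.015}, {"dx": 0.117, "dy": 0, "dz": 0, "roll": 0, "hand": 0.015}, {"dx": 0.119, "dy": 0.0002, "dz": 0, "roll": 0, "hand": 0.015}, {"dx": 0.119, "dy": 0.0002, "dz": 0, "roll": 0, "hand": 0.015}, {"dx": 0.119, "dy": 0.0002, "dz": 0, "roll": 0, "hand": 0.015}]'

```text
time: 27.35
ee_pos: [0.4935, -0.1676, 0.2708]
tcp_rot: [180.0, -0.0, 87.3]
wrist_force: [6.4, 2.9, -8.4]
opening: 0.0217
```

```bash
python3 - <<'E'
from h import *
hang(cam("scene")); print(bot.get_obs()["wrist_force"])
go(.4934,-.1669,.1115)
E
```

```text
hang [323. 186.] 115 [0.5542 0.1011 0.1818] [0.548  0.0954 0.168 ] [0.5635 0.1127 0.194 ]
hang [336. 200.] 130 [0.5518 0.047  0.1816] [0.5453 0.0417 0.1673] [0.5611 0.058  0.1944]
hang [349. 215.] 88 [ 0.5457 -0.0064  0.1814] [ 0.5424 -0.0127  0.1673] [0.5518 0.0034 0.1944]
hang [409. 256.] 14 [ 0.5539 -0.1633  0.1959] [ 0.549  -0.1663  0.1942] [ 0.5574 -0.1608  0.1984]
hang [409. 270.] 299 [ 0.5419 -0.1788  0.1849] [ 0.5228 -0.1855  0.1672] [ 0.5575 -0.1651  0.2049]
[ 5.88666667  2.61227498 -8.8204566 ]
shift [ 0.0007 -0.0002  0.0043] roll 0.0007 gp [ 0.4935 -0.1677  0.1158] [ 1.7996e+02 -4.0000e-02  8.7290e+01]
```

Request:
drive_tool --plan '[{"dx": 0.0006, "dy": 0, "dz": 0.0, "roll": 0, "hand": 0.015}, {"dx": 0.0006, "dy": 0, "dz": 0.004, "roll": 0, "hand": 0.015}, {"dx": 0.0006, "dy": 0, "dz": 0.008, "roll": 0, "hand": 0.015}, {"dx": 0.0006, "dy": 0, "dz": 0.009, "roll": 0, "hand": 0.015}, {"dx": 0.0006, "dy": 0, "dz": 0.009, "roll": 0, "hand": 0.015}, {"dx": 0.0006, "dy": 0, "dz": 0.009, "roll": 0, "hand": 0.05}, {"dx": 0.0006, "dy": 0, "dz": 0.009, "roll": 0, "hand": 0.05}, {"dx": 0.0006, "dy": 0, "dz": 0.009, "roll": 0, "hand": 0.05}, {"dx": 0.0006, "dy": 0, "dz": -0.02, "roll": 0, "hand": 0.05}, {"dx": 0.0006, "dy": 0, "dz": -0.06, "roll": 0, "hand": 0.05}, {"dx": -0.03, "dy": 0, "dz": -0.09, "roll": 0, "hand": 0.02}, {"dx": -0.07, "dy": 0.02, "dz": -0.09, "roll": 0, "hand": 0}, {"dx": -0.1, "dy": 0.04, "dz": -0.09, "roll": 0, "hand": 0}, {"dx": -0.12, "dy": 0.06, "dz": -0.09, "roll": 0, "hand": 0}, {"dx": -0.12, "dy": 0.08, "dz": -0.09, "roll": 0, "hand": 0}, {"dx": -0.12, "dy": 0.08, "dz": -0.09, "roll": 0, "hand": 0}, {"dx": -0.12, "dy": 0.08, "dz": -0.09, "roll": 0, "hand": 0}]'

```text
time: 28.82
ee_pos: [0.5679, -0.2916, 0.3599]
tcp_rot: [-179.9, -0.0, 87.3]
wrist_force: [-1.4, 0.5, -0.4]
opening: 0.0
```

```bash
python3 - <<'E'
from h import *
o=bot.get_obs()
knob(); c=cam("scene"); hang(c); save(c,"s10.png",(150,400,290,560),2.6)
W=pts(c); x,y,z=np.moveaxis(W,-1,0)
w=cam("wrist"); V=pts(w); np.savez("pics/w10.npz",**w); save(w,"w10.png")
for n,A in(("scene",W),("wrist",V)):
    for yy in np.arange(-.29,-.19,.008):
        q=A[(abs(A[...,1]-yy)<.004)&(abs(A[...,0]-.603)<.03)&(A[...,2]>.06)&(A[...,2]<.1)]
        t=q[q[:,2]>np.percentile(q[:,2],75)] if len(q)>4 else q
        if len(q): print(n,yy.round(3),len(q),t.mean(0).round(4),q.max(0).round(4))
print(o["ee_pos"],o["opening"])
E
```

```text
top 117 (array([ 0.4811, -0.1785,  0.0905]), array([ 0.5041, -0.1562,  0.1051]))
scene 240 (array([ 0.4808, -0.1839,  0.0702]), array([ 0.504 , -0.1591,  0.1035]))
hang [323. 185.] 111 [0.5554 0.1018 0.1817] [0.5492 0.097  0.1671] [0.5639 0.1127 0.1945]
hang [338. 199.] 133 [0.5552 0.0459 0.1819] [0.5476 0.0411 0.1673] [0.5651 0.057  0.1953]
hang [352. 214.] 152 [ 0.5508 -0.0082  0.182 ] [ 0.5448 -0.0139  0.167 ] [0.5613 0.0043 0.1943]
scene -0.274 73 [ 0.6038 -0.2711  0.067 ] [ 0.6227 -0.27    0.0682]
scene -0.266 146 [ 0.6041 -0.2643  0.0738] [ 0.6237 -0.262   0.0833]
scene -0.258 150 [ 0.6043 -0.2579  0.0833] [ 0.6242 -0.2541  0.0854]
scene -0.25 106 [ 0.6055 -0.2506  0.0829] [ 0.615 -0.246  0.085]
scene -0.242 99 [ 0.6047 -0.2427  0.0817] [ 0.6151 -0.238   0.0833]
scene -0.234 92 [ 0.6059 -0.2347  0.0802] [ 0.6164 -0.2303  0.0813]
scene -0.226 98 [ 0.6055 -0.2267  0.0793] [ 0.6268 -0.222   0.0814]
scene -0.218 67 [ 0.6062 -0.2203  0.0774] [ 0.6255 -0.214   0.0792]
scene -0.21 27 [ 0.6007 -0.2118  0.0688] [ 0.6255 -0.2092  0.0714]
wrist -0.274 10 [ 0.618  -0.2701  0.0668] [ 0.6191 -0.2701  0.067 ]
wrist -0.266 621 [ 0.6036 -0.2637  0.0712] [ 0.6228 -0.262   0.0723]
wrist -0.258 646 [ 0.6036 -0.2566  0.0838] [ 0.6236 -0.254   0.0856]
wrist -0.25 806 [ 0.6036 -0.2508  0.0832] [ 0.6239 -0.246   0.0849]
wrist -0.242 833 [ 0.6039 -0.2429  0.0818] [ 0.6242 -0.238   0.0837]
wrist -0.234 843 [ 0.6045 -0.2347  0.0805] [ 0.6248 -0.23    0.0821]
wrist -0.226 870 [ 0.6046 -0.2269  0.0794] [ 0.6247 -0.222   0.0808]
wrist -0.218 921 [ 0.605  -0.2195  0.0779] [ 0.6256 -0.214   0.0803]
wrist -0.21 809 [ 0.6042 -0.2126  0.0705] [ 0.6257 -0.2061  0.0727]
[ 0.56789227 -0.29156649  0.35991186] 2.880982509690025e-05
```

View pics/s10.png

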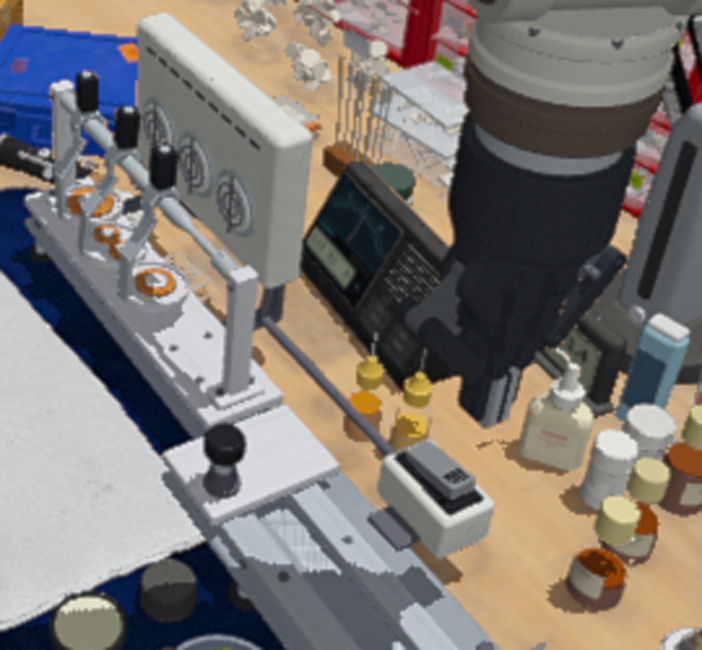

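```bash
python3 - <<'E'
from h import *
go(.6035,-.262,.2524,grasp=False)
E
```

```text
shift [0.0306 0.0352 0.1089] roll 0.0008 gp [ 0.5669 -0.2909  0.2063] [1.7998e+02 1.0000e-02 8.7300e+01]
```

Request:
drive_tool --plan '[{"dx": 0.015, "dy": 0.018, "dz": 0.03, "roll": 0, "hand": 0}, {"dx": 0.0306, "dy": 0.0352, "dz": 0.06, "roll": 0, "hand": 0}, {"dx": 0.0306, "dy": 0.0352, "dz": 0.085, "roll": 0, "hand": 0}, {"dx": 0.0306, "dy": 0.0352, "dz": 0.095, "roll": 0, "hand": 0}, {"dx": 0.0306, "dy": 0.0352, "dz": 0.1, "roll": 0, "hand": 0}, {"dx": 0.0306, "dy": 0.0352, "dz": 0.104, "roll": 0, "hand": 0}, {"dx": 0.0306, "dy": 0.0352, "dz": 0.107, "roll": 0, "hand": 0}, {"dx": 0.0306, "dy": 0.0352, "dz": 0.109, "roll": 0, "hand": 0}, {"dx": 0.0306, "dy": 0.0352, "dz": 0.11, "roll": 0, "hand": 0}, {"dx": 0.0306, "dy": 0.0352, "dz": 0.11, "roll": 0, "hand": 0}]'

```text
time: 29.85
ee_pos: [0.6042, -0.2631, 0.2521]
tcp_rot: [179.9, 0.1, 87.2]
wrist_force: [-1.1, -3.1, 3.1]
opening: 0.0002
```

Request:
drive_tool --plan '[{"dx": 0, "dy": 0, "dz": 0.001, "roll": 0, "hand": 0}, {"dx": 0, "dy": 0, "dz": 0.002, "roll": 0, "hand": 0}, {"dx": 0, "dy": 0, "dz": 0.003, "roll": 0, "hand": 0}, {"dx": 0, "dy": 0, "dz": 0.003, "roll": 0, "hand": 0}]'

```text
time: 30.18
ee_pos: [0.6042, -0.263, 0.251]
tcp_rot: [179.8, 0.1, 87.2]
wrist_force: [-4.9, -3.3, 17.4]
opening: 0.0
```

Force rose to 17 N, which means a hard stop. I'll retreat and verify.

Request:
drive_tool --plan '[{"dx": 0, "dy": 0, "dz": -0.02, "roll": 0, "hand": 0}, {"dx": 0, "dy": 0, "dz": -0.06, "roll": 0, "hand": 0}, {"dx": -0.02, "dy": -0.03, "dz": -0.1, "roll": 0, "hand": 0}, {"dx": -0.03, "dy": -0.04, "dz": -0.12, "roll": 0, "hand": 0}, {"dx": -0.03, "dy": -0.04, "dz": -0.12, "roll": 0, "hand": 0}, {"dx": -0.03, "dy": -0.04, "dz": -0.12, "roll": 0, "hand": 0}]'

```text
time: 30.68
ee_pos: [0.5624, -0.291, 0.37]
tcp_rot: [179.8, 0.0, 87.2]
wrist_force: [-0.5, -0.8, -0.4]
opening: -0.0001
```

```bash
python3 - <<'E'
from h import *
knob(); c=cam("scene"); hang(c); save(c,"s11.png",(150,400,290,560),2.6)
w=cam("wrist"); V=pts(w); f=w["frame"].astype(int)
for yy in np.arange(-.266,-.206,.008):
    q=V[(abs(V[...,1]-yy)<.004)&(abs(V[...,0]-.603)<.007)&(V[...,2]>.06)&(V[...,2]<.1)]
    print(yy.round(3),len(q),np.median(q,0).round(4) if len(q) else 0)
print(bot.get_obs()["wrist_force"])
E
```

```text
top 118 (array([ 0.4811, -0.1783,  0.0871]), array([ 0.5044, -0.156 ,  0.1051]))
scene 243 (array([ 0.4809, -0.1833,  0.0701]), array([ 0.5045, -0.1594,  0.1037]))
hang [323. 186.] 112 [0.5545 0.1013 0.1818] [0.5477 0.0965 0.1682] [0.5633 0.1139 0.1942]
hang [337. 199.] 125 [0.5518 0.0461 0.1822] [0.545  0.0412 0.1671] [0.5602 0.0588 0.1951]
hang [351. 215.] 148 [ 0.5486 -0.008   0.1821] [ 0.5423 -0.013   0.1671] [0.5577 0.0037 0.1942]
-0.266 208 [ 0.603  -0.2656  0.0693]
-0.258 225 [ 0.6034 -0.2574  0.078 ]
-0.25 281 [ 0.6031 -0.25    0.0791]
-0.242 292 [ 0.6031 -0.2421  0.08  ]
-0.234 307 [ 0.6028 -0.234   0.0813]
-0.226 322 [ 0.6031 -0.2259  0.0825]
-0.218 351 [ 0.6026 -0.2179  0.0817]
-0.21 290 [ 0.6029 -0.2103  0.0674]
[ 0.40965501  0.08094134 -0.27483439]
```

View pics/s11.png

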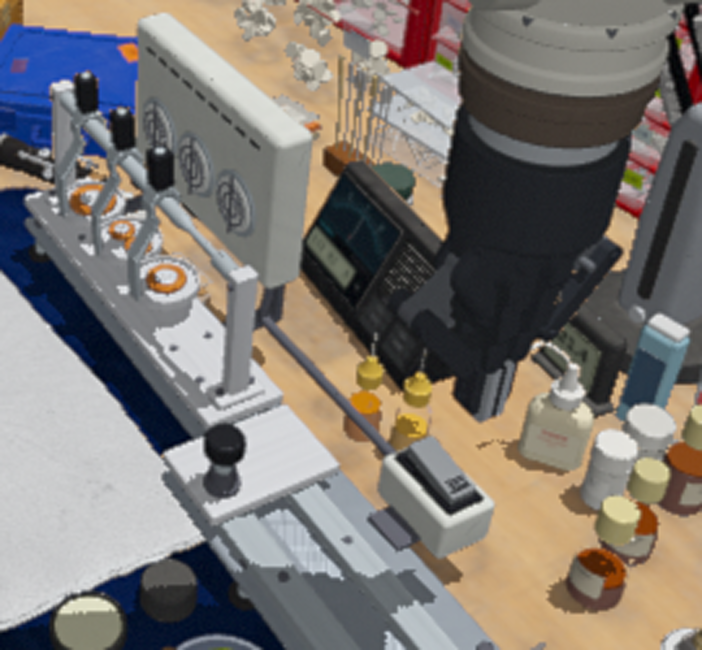

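Request:
drive_tool --plan '[{"dx": 0, "dy": 0, "dz": 0, "roll": 0, "hand": 0}, {"dx": 0, "dy": 0, "dz": 0, "roll": 0, "hand": 0}, {"dx": 0, "dy": 0, "dz": 0, "roll": 0, "hand": 0}, {"dx": 0, "dy": 0, "dz": 0, "roll": 0, "hand": 0}, {"dx": 0, "dy": 0, "dz": 0, "roll": 0, "hand": 0}, {"dx": 0, "dy": 0, "dz": 0, "roll": 0, "hand": 0}, {"dx": 0, "dy": 0, "dz": 0, "roll": 0, "hand": 0}, {"dx": 0, "dy": 0, "dz": 0, "roll": 0, "hand": 0}, {"dx": 0, "dy": 0, "dz": 0, "roll": 0, "hand": 0}, {"dx": 0, "dy": 0, "dz": 0, "roll": 0, "hand": 0}, {"dx": 0, "dy": 0, "dz": 0, "roll": 0, "hand": 0}, {"dx": 0, "dy": 0, "dz": 0, "roll": 0, "hand": 0}, {"dx": 0, "dy": 0, "dz": 0, "roll": 0, "hand": 0}, {"dx": 0, "dy": 0, "dz": 0, "roll": 0, "hand": 0}, {"dx": 0, "dy": 0, "dz": 0, "roll": 0, "hand": 0}, {"dx": 0, "dy": 0, "dz": 0, "roll": 0, "hand": 0}, {"dx": 0, "dy": 0, "dz": 0, "roll": 0, "hand": 0}, {"dx": 0, "dy": 0, "dz": 0, "roll": 0, "hand": 0}, {"dx": 0, "dy": 0, "dz": 0, "roll": 0, "hand": 0}, {"dx": 0, "dy": 0, "dz": 0, "roll": 0, "hand": 0}]'

```text
time: 32.55
ee_pos: [0.5628, -0.2905, 0.3677]
tcp_rot: [-180.0, 0.0, 87.3]
wrist_force: [-0.2, -0.1, 0.3]
opening: -0.0005
```

```bash
cat >> h.py <<'E'
def still(n=6):
    for i in range(n):
        W=pts(cam("scene")); x,y,z=np.moveaxis(W,-1,0); r=[]
        for yy in(.108,.053,-.002):
            q=W[(z>.076)&(z<.095)&(abs(x-.553)<.045)&(abs(y-yy)<.025)]; r.append((q[:,0].min().round(3),q[:,0].mean().round(4)))
        print(r)
E
python3 - <<'E'
from h import *
still(8)
E
```

```text
[(np.float64(0.533), np.float64(0.5557)), (np.float64(0.529), np.float64(0.5528)), (np.float64(0.527), np.float64(0.5538))]
[(np.float64(0.533), np.float64(0.5558)), (np.float64(0.53), np.float64(0.5527)), (np.float64(0.527), np.float64(0.5538))]
[(np.float64(0.533), np.float64(0.5558)), (np.float64(0.53), np.float64(0.5529)), (np.float64(0.528), np.float64(0.5537))]
[(np.float64(0.532), np.float64(0.556)), (np.float64(0.53), np.float64(0.5529)), (np.float64(0.527), np.float64(0.5536))]
[(np.float64(0.532), np.float64(0.5559)), (np.float64(0.53), np.float64(0.5529)), (np.float64(0.528), np.float64(0.5536))]
[(np.float64(0.533), np.float64(0.5561)), (np.float64(0.529), np.float64(0.5529)), (np.float64(0.527), np.float64(0.5538))]
[(np.float64(0.533), np.float64(0.5556)), (np.float64(0.529), np.float64(0.5529)), (np.float64(0.527), np.float64(0.5536))]
[(np.float64(0.533), np.float64(0.5555)), (np.float64(0.53), np.float64(0.5526)), (np.float64(0.527), np.float64(0.5538))]
```

Everything is still and in place, so I'm handing in.

```bash
python3 -c "
from workcell import bot
print(bot.job_done())"
```

```text
the job is handed in; nothing more can be done
None
```

The job is done and handed in at about 33 s of robot time. All three carriers hang at the ring marks, the carriage is locked in front of the heater, and the heater is switched on. No verdict was reported.

I drew the carriage to the loading hole, hooked the carriers on at the neck and slid them to the left, middle and right marks. Then I brought the carriage back to its left hole and pressed the rocker.

**What the last checks showed:**
- **Carriage:** the knob is back at its starting position and height, so the pin is home in the left hole.
- **Carriers:** all three grips sit at hanging height. The views put them about 1 to 4 mm from the marks, and they kept their spacing through the return move within about 2 mm. They had swung a little just after the return. Eight camera frames before hand-in showed them still.
- **Rocker:** it went from tilting up on the right to down on the right, a change of about 0.29 rad. The force rose to 17 N at its stop.
- **Robot:** it was clear of everything, with the wrist force near zero.

**Limits of the checks:** the scene camera read the carriers a few millimetres further right than the wrist camera did, well inside the 10 mm allowed. I did not measure the bystanders' positions at the end; the images that showed some of them looked undisturbed.

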